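Set the odd channel of the cooler controller in line

ROBOT

A 6-joint arm with a two-finger parallel gripper is mounted at the origin on the work surface. World frame = base frame: x ahead of the robot, y to its left, z up, the work surface at z = 0. Lengths are in mm, angles in rad, forces in N, time in s.
With the tool pointing down it reaches from about 350 to 875 mm from the base axis. Payload 15.5 kg.
Tool frame: the origin (TCP) lies between the finger pads; the fingertips stand 25 mm ahead of it and the grasp point (between the pads) lies 6 mm ahead of it; z points along the fingers, y is the direction in which the jaws open and shut (so a half turn about z gives the same grasp; the last joint's range is limited). The gripper opens to 85 mm and grips with 20 to 120 N. Pads are 22 mm wide; open, the fingers measure 114 mm over their backs; the gripper's body (76 mm by 85 mm) begins 54 mm behind the grasp point. The pads swing forward as they close: fully open they stand 13 mm farther back than shut.
Start: joints at [-1.23, 0.494, 1.345, -0, 1.302, -0.096], TCP at [263.836, -566.584, 256.277] pointing down, gripper open.
Joint ranges: [-2.91, 2.91], [-0.82, 2.16], [0.22, 2.67], [-1.22, 4.37], [0.12, 2.79], [-3.08, 3.08]. Speed limits (rad/s): [1.89, 1.89, 2.57, 3.01, 3.01, 3.01].

INTERFACE

Orientations are given as [roll, pitch, yaw] about the fixed x, y, z axes, in that order (R = Rz(yaw) Ry(pitch) Rx(roll)).
In Python, from plant import read_state, vision, hand_in gives the robot as it stands.
- The arm moves only by the tool arm_command, never from a script. Its argument "moves" is a list of rows, each a list of 7 numbers: the gripper's target within -1 to 1 (shut at 1, half-way at 0, fully open at -1), then the shift along the tool's x, y, z each as a share of 0.03 m, from -1 to 1, then the turn, a rotation vector about the tool's x, y, z each as a share of 0.12 rad, from -1 to 1. In form: [[jaw, tx, ty, tz, rx, ry, rz], ...]. A call has 1 to 12 rows; each row shifts and turns the pose as measured when the row begins, along the tool's axes as they then stand; what a row does not reach is not made up. A row lasts 1/12 s, in which the tool goes at most 41.7 mm and 7.16 degrees, less where a joint would pass 70% of its speed; a pose out of reach is approached as far as the arm can. A call with a number of a shift or a turn outside -1 to 1 is refused whole. A call with a gripper value outside its range is refused whole. The fingers move at their own pace and stop on an object; "squeeze" is the grip in N (left out, the last holds). Time passes only in rows, so rows that do not move let the fingers close. It gives the time, the measured TCP pose, the force and the opening at its end, in the units of the state.
- read_state(): the state, without advancing time (a new reading comes with each control period).
- vision.capture(name): name is "scene" or "top" or "wrist"; returns the picture (400x640x3 uint8, red, green, blue); there is no depth.
- vision.camera_params(name): a dict with "fx", "fy", "cx", "cy" (pixels), "T" (4x4, takes a point from camera to world coordinates). Camera axes: x right, y down, z forward; pixel columns grow to the right and rows downward; lengths in mm; the calibration is good to about 2 mm. A picture is of the moment at which its call begins: read the wrist's pose just before it. camera_params takes no time and is no camera call; for the wrist camera it gives the pose at the moment of the call.
- hand_in(): hands the job in, once; it reports no verdict.
The state is a dict: "time": time; "joints": joint angles; "joint_vel": joint speeds; "joint_torque": joint torques, N m; "tool_pos": TCP position; "tcp_rot": TCP orientation; "contact_force": force on the tool from outside, world axes, zero at the start; "ft_torque": the same for the moment, N m; "opening": finger opening in mm.
Only numpy, scipy, OpenCV 4.12 (cv2) and the standard library are available. Lean on these libraries where they do the work, as an engineer would, in place of code of your own. Each camera call takes 0.05 s, during which the arm holds its last target.

TASK

On the white controller, one of the three slotted dials stands crosswise to the row. Take the flat screwdriver from its holder, put its blade in that dial's slot and turn it a quarter turn clockwise (seen from above) to its stop, so that all three slots lie along the row; then put the screwdriver back upright in its holder, collar resting on the plate. Turn the dial only with the screwdriver, and leave the other two dials and everything else on the bench alone.

Things in the scene. Friction and masses are not known exactly. Their poses are not given: they have to be found in the camera images.
- controller: fixed white bench controller of a sample cooler, 200 (x) x 300 (y) x 60 mm high; origin at the centre of its underside, on the bench. Three equal slotted dials lie in a row along its y on its top, at x = -35 mm, y = -90, 0 and +90 mm; which dial is at which of these places varies.
- slot_a (a point): slot of dial A, on the dial's axis at the slot's mouth (dial's top face, 74 mm above the bench); turns with the dial: x along the slot, z up. Slot 24 x 6 mm, 8 mm deep, 1.5 mm chamfer, closed ends. Dial: aluminium disc, 57 mm diameter, 10 mm thick; black lines on its rim continue the slot. Starts crosswise to the row.
- slot_b (a point): slot of dial B, on the dial's axis at the slot's mouth (dial's top face, 74 mm above the bench); turns with the dial: x along the slot, z up. Slot 24 x 6 mm, 8 mm deep, 1.5 mm chamfer, closed ends. Dial: aluminium disc, 57 mm diameter, 10 mm thick; black lines on its rim continue the slot. Starts, and must stay, along the row.
- slot_c (a point): slot of dial C, on the dial's axis at the slot's mouth (dial's top face, 74 mm above the bench); turns with the dial: x along the slot, z up. Slot 24 x 6 mm, 8 mm deep, 1.5 mm chamfer, closed ends. Dial: aluminium disc, 57 mm diameter, 10 mm thick; black lines on its rim continue the slot. Starts, and must stay, along the row.
- sel_a (a joint): turn of dial A in rad, growing clockwise seen from above: 0 = slot across the row (along the controller's x), 1.571 = slot along the row. Hard stops at both ends; it stays where it is left (friction about 0.06 N m, no spring). Starts at 0 to 0.12.
- sel_b (a joint): turn of dial B in rad, growing clockwise seen from above: 0 = slot across the row (along the controller's x), 1.571 = slot along the row. Hard stops at both ends; it stays where it is left (friction about 0.06 N m, no spring). Starts near 1.55.
- sel_c (a joint): turn of dial C in rad, growing clockwise seen from above: 0 = slot across the row (along the controller's x), 1.571 = slot along the row. Hard stops at both ends; it stays where it is left (friction about 0.06 N m, no spring). Starts near 1.55.
- driver: flat screwdriver, 151 mm, 0.11 kg, upright in its holder, blade down. Origin on its axis at the underside of its collar; z up, x along the blade's width. Collar 48 mm diameter, z 0 to 5 mm; black flat-sided handle, z 4 to 81 mm, 30 mm (x) by 22 mm (y): grip it across the 22 mm. Steel shaft 10 mm diameter; blade 18 mm wide (x), 3 mm thick (y), z -54 to -70 mm.
- driver_tip (a point): centre of the blade's end, 70 mm below the driver's origin; axes as the driver's
- driver_grip (a point): middle of the driver's handle, on its axis, 45 mm above the driver's origin
- holder: fixed screwdriver holder, an aluminium plate 100 x 100 x 10 mm on four posts over a dark base; origin at the centre of its underside on the bench, top face at 80 mm. A square through-hole of 26 x 26 mm at its centre; the driver's collar rests on the plate and shaft and blade hang in the hole.
- holder_hole (a point): centre of the hole's mouth in the top face of the holder, 80 mm above the bench
- vial: bystander, to be left alone: clear vial, 28 mm diameter, 60 mm high, between holder and controller; origin at the centre of its underside
- tube_rack: bystander, to be left alone: grey tray of white tubes, 85 x 125 x 46 mm high; origin at the centre of its underside
- dish: bystander, to be left alone: flat clear dish, 94 mm diameter, 19 mm high; origin at the centre of its underside
- reagent: bystander, to be left alone: amber bottle, 70 mm diameter, 140 mm high; origin at the centre of its underside
- pot: bystander, to be left alone: white jar, 64 mm diameter, 70 mm high; origin at the centre of its underside
- forceps: bystander, to be left alone: steel forceps, 140 mm long, 7 mm high; origin at the centre of its underside
- freezer_box: bystander, to be left alone: cardboard box, 130 x 130 x 50 mm high; origin at the centre of its underside
- ch_a: fixed round grey base (72 mm diameter, 4 mm thick) that carries dial A; origin on the dial's axis at the controller's top face
Not all that is in view belongs to the job. Leave any green look-alike of the driver alone.

How it is judged (in metres and radians):
On the way, in this order (a step that is already met when the one before it is completed fails the run):
1. the screwdriver is out of its holder: its blade tip is above the holder's top face (height (world z) of driver_tip above 0.082 m), for 0.1 s.
2. the screwdriver's blade is in the slot of the crosswise dial, which has not yet been turned (z of driver_tip in the frame of slot_a between -0.012 and -0.003 m and horizontal distance between driver_tip and slot_a below 0.008 m and value of joint sel_a below 0.6 rad), for 0.1 s.
3. the dial has been turned to its stop (within 0.15 rad) with the blade still in its slot (z of driver_tip in the frame of slot_a between -0.012 and -0.003 m and horizontal distance between driver_tip and slot_a below 0.008 m and value of joint sel_a above 1.42 rad), for 0.1 s.
At the end, for the whole second after the job is handed in: All three dials are within 0.15 rad of the stop where their slots lie along the row (joint above 1.42), and the screwdriver is released, at rest and upright (within 0.08 rad) in its holder, its collar on the plate (within 4 mm in height, axis within 14 mm of the hole's centre) (value of joint each of sel_a, sel_b, sel_c above 1.42 rad and horizontal distance between driver and holder_hole below 0.014 m and z of driver in the frame of holder_hole between -0.004 and 0.004 m and angle between driver's own z axis and vertical below 0.08 rad and linear speed of driver below 0.02 m/s and contact force between the fingers and driver below 0.1 N); the robot touches nothing.
It fails at once if the robot touches the crosswise dial itself (more than 1 N) (contact force between any of the fingers, the arm and ch_a above 1 N).
It fails at once if one of the other two dials is turned out of line (by more than 0.15 rad) (value of joint any of sel_b, sel_c below 1.42 rad).
It fails at once if a bystander is shifted by more than 30 mm or tipped over (distance of any of vial, tube_rack, dish, reagent, pot, forceps, freezer_box from where it was at the start of the episode above 0.03 m or angle between any of vial, tube_rack, dish, reagent, pot, forceps, freezer_box's own z axis and vertical above 0.5 rad).
It also fails if it takes over 56 s, if anything falls off the work surface, if the arm or the gripper's body presses on something with over 40 N, if the wrist force passes 120 N, or if a joint passes its speed limit or range.

## Working session

There is one attempt and no reset: what is moved stays moved. The work goes in short steps, Python scripts to look and compute and a tool call to move; the robot and the scene stay as the last step left them, time stands still between calls to the robot, and variables do not carry over. Pictures are saved under pics/ and viewed, and the job is handed in when it is done.

Besides the shell and the picture viewer there is one more tool, called after "Call:" by a JSON object that holds its "name" and its "arguments", one argument or row to a line. arm_command: Moves the arm, as the interface text tells. Its arguments: {"type":"object","properties":{"moves":{"type":"array","items":{"type":"array","items":{"type":"number","minimum":-1,"maximum":1}}},"squeeze":{"type":"number"}},"required":["moves"]}

```bash
mkdir -p pics; ls; python3 - <<'E'
from plant import read_state, vision
import cv2, json
print(read_state())
for n in ["scene","top","wrist"]:
    p=vision.camera_params(n); print(n,p)
    im=vision.capture(n); cv2.imwrite(f"pics/{n}0.png",im[:,:,::-1])
E
```

```text
pics
{'time': 0.0, 'joints': array([-1.23050946e+00,  4.94192074e-01,  1.34615266e+00,  1.26959742e-05,
        1.30249856e+00, -9.54977901e-02]), 'joint_vel': array([-1.37553800e-03,  8.31486996e-04, -7.61779553e-04,  5.55430843e-05,
       -7.12124156e-04, -5.11226212e-04]), 'joint_torque': array([ 3.31632553e-03, -8.82155800e+01, -3.83858764e+01,  1.50228097e-04,
        1.03223836e-02, -3.93621724e-05]), 'tool_pos': array([ 263.71979029, -566.26146439,  255.68741528]), 'tcp_rot': array([-3.14034888e+00, -1.31433608e-04,  4.35781203e-01]), 'contact_force': array([-0.1092059, -0.6513652,  0.4367838]), 'ft_torque': array([-0.02386749, -0.03125143, -0.00833349]), 'opening': 85.3604194875867}
scene {'fx': 449.17406024808867, 'fy': 449.17406024808867, 'cx': 323.71092044431686, 'cy': 204.71815146763964, 'T': array([[-5.04910894e-01,  6.24973315e-01, -5.95376641e-01,
         1.23707681e+03],
       [ 8.63125477e-01,  3.58437277e-01, -3.55720579e-01,
         3.97998183e+02],
       [-8.91068754e-03, -6.93491942e-01, -7.20409276e-01,
         9.72639216e+02],
       [ 0.00000000e+00,  0.
[... 269 characters left out ...]
899391e-01,  1.41842806e-02, -1.15440385e-04,
        -3.09323326e+01],
       [-2.42221801e-03, -1.78758094e-01, -9.83890073e-01,
         1.58747701e+03],
       [ 0.00000000e+00,  0.00000000e+00,  0.00000000e+00,
         1.00000000e+00]])}
wrist {'fx': 352.32607409617873, 'fy': 352.32607409617873, 'cx': 325.4422521569712, 'cy': 199.52223562711256, 'T': array([[ 4.21976966e-01, -8.63661512e-01, -2.75724922e-01,
         3.32495231e+02],
       [-9.06606032e-01, -4.02313972e-01, -1.27314459e-01,
        -5.32321926e+02],
       [-9.71390191e-04,  3.03697646e-01, -9.52767966e-01,
         3.73094308e+02],
       [ 0.00000000e+00,  0.00000000e+00,  0.00000000e+00,
         1.00000000e+00]])}
```

View pics/scene0.png

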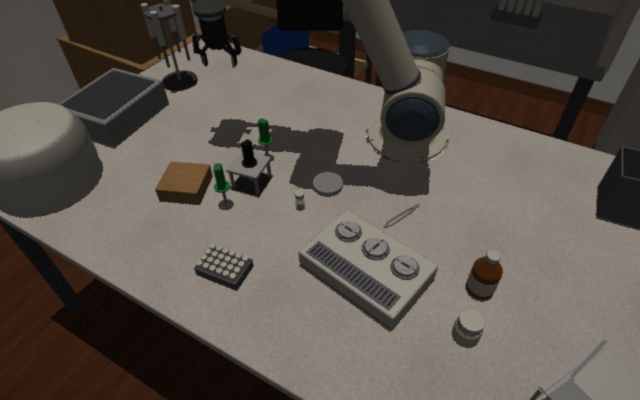

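View pics/top0.png

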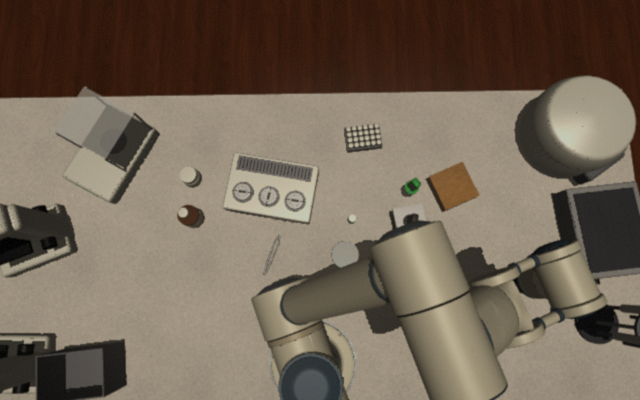

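View pics/wrist0.png

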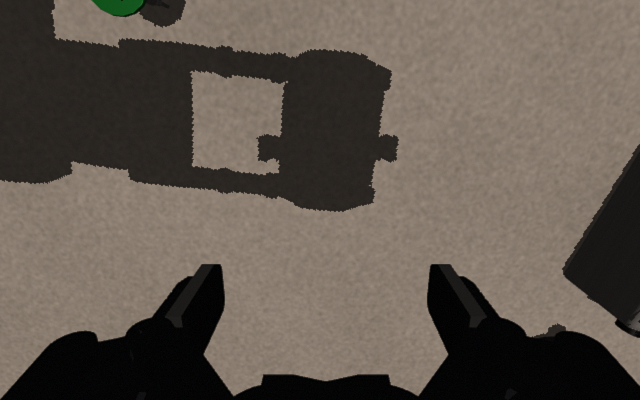

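The pictures show the controller at top (270,188) with the middle dial (269,197) crosswise. The holder with the black driver is near scene (249,155), next to two green look-alikes. I'll zoom in for measuring.

```bash
cat > h.py <<'E'
import numpy as np, cv2
from plant import read_state, vision
def ray(p,uv):
    d=np.array([(uv[0]-p["cx"])/p["fx"],(uv[1]-p["cy"])/p["fy"],1.0]); T=np.array(p["T"]); return T[:3,3],T[:3,:3]@d
def onplane(p,uv,z):
    o,d=ray(p,uv); return o+d*(z-o[2])/d[2]
def proj(p,X):
    T=np.array(p["T"]); c=T[:3,:3].T@(np.array(X)-T[:3,3]); return np.array([p["fx"]*c[0]/c[2]+p["cx"],p["fy"]*c[1]/c[2]+p["cy"]])
E
python3 - <<'E'
import cv2
a=cv2.imread("pics/scene0.png")[110:220,170:350]; b=cv2.imread("pics/top0.png")[140:240,210:340]
cv2.imwrite("pics/z1.png",cv2.resize(a,None,fx=4.4,fy=4.4,interpolation=cv2.INTER_CUBIC))
cv2.imwrite("pics/z2.png",cv2.resize(b,None,fx=6,fy=6,interpolation=cv2.INTER_CUBIC))
from h import *
p=vision.camera_params("top"); s=vision.camera_params("scene")
print("dials top cam",[onplane(p,u,74).round(0) for u in [(243,191),(269,197),(295,201)]])
print("dials scene",[onplane(s,u,74).round(0) for u in [(405,266),(376,247),(348,231)]])
print("driver top scene z161",onplane(s,(248,142),161).round(0),"vial",onplane(p,(352,218),60).round(0), "green",onplane(s,(264,122),161).round(0),onplane(s,(219,167),161).round(0))
E
```

```text
dials top cam [array([572., 223.,  74.]), array([550., 135.,  74.]), array([535.,  48.,  74.])]
dials scene [array([575., 232.,  74.]), array([557., 145.,  74.]), array([545.,  58.,  74.])]
driver top scene z161 [ 457. -321.  161.] vial [ 477. -143.   60.] green [ 354. -338.  161.] [ 585. -324.  161.]
```

View pics/z1.png

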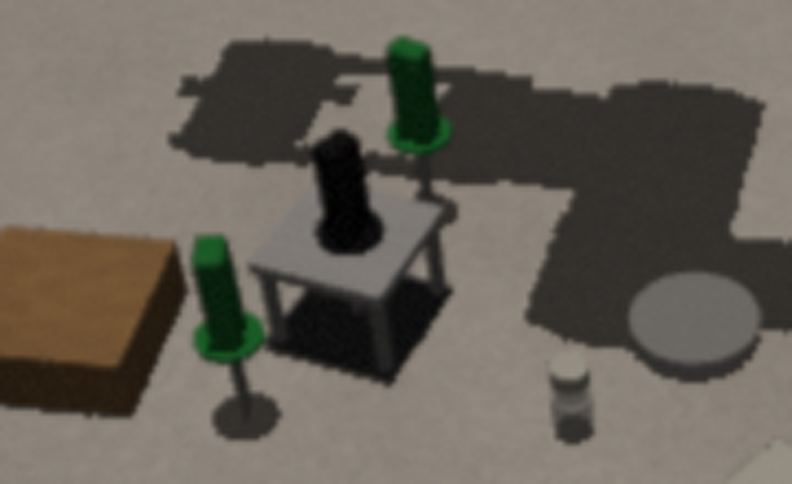

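View pics/z2.png

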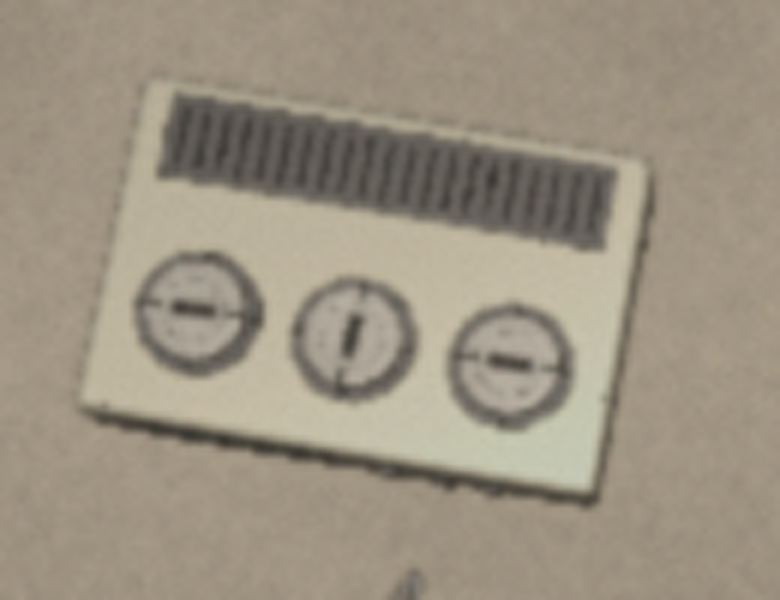

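Call:
{"name": "arm_command", "arguments": {
  "moves": [
    [-1, 0.9, -0.45, -0.1, 0, 0, 0],
    [-1, 0.9, -0.45, -0.1, 0, 0, 0],
    [-1, 0.9, -0.45, -0.1, 0, 0, 0],
    [-1, 0.9, -0.45, -0.1, 0, 0, 0],
    [-1, 0.9, -0.45, -0.1, 0, 0, 0],
    [-1, 0.9, -0.45, -0.1, 0, 0, 0],
    [-1, 0.9, -0.45, -0.1, 0, 0, 0],
    [-1, 0.9, -0.45, -0.1, 0, 0, 0],
    [-1, 0.9, -0.45, 0, 0, 0, 0],
    [-1, 0, 0, 0, 0, 0, 0],
    [-1, 0, 0, 0, 0, 0, 0]
  ]
}}

```text
time: 1.07
tool_pos: [438.3, -343.9, 278.3]
tcp_rot: [-3.137, 0.0, 0.432]
contact_force: [0.3, -0.1, 0.3]
opening: 85.0
```

```bash
python3 - <<'E'
from h import *
s=read_state(); print(s["time"],s["tool_pos"],s["tcp_rot"],s["joints"])
p=vision.camera_params("wrist"); im=vision.capture("wrist"); cv2.imwrite("pics/w1.png",im[:,:,::-1])
np.save("w1.npy",p,allow_pickle=True)
E
```

```text
1.0667 [ 438.31980347 -343.90915224  278.32810304] [-3.13669032e+00  4.11265421e-04  4.32462333e-01] [-7.73231339e-01  3.78424158e-01  1.48133816e+00  1.42330420e-03
  1.28655665e+00  3.64701301e-01]
```

View pics/w1.png

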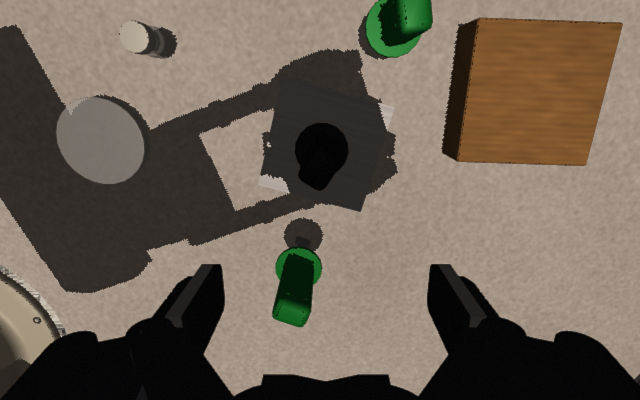

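```bash
python3 - <<'E'
from h import *
im=cv2.imread("pics/w1.png"); c=im[70:220,240:420].astype(float)
c=np.clip((c/80)**0.5*255,0,255).astype(np.uint8)
cv2.imwrite("pics/w1z.png",cv2.resize(c,None,fx=4,fy=4,interpolation=cv2.INTER_NEAREST))
p=np.load("w1.npy",allow_pickle=True).item()
print(onplane(p,(321,150),85),onplane(p,(317,182),161), onplane(p,(292,315),161),onplane(p,(300,265),85))
E
```

```text
[ 456.88418255 -327.87324376   85.        ] [ 447.97152029 -330.32384974  161.        ] [ 341.95700786 -356.8698265   161.        ] [ 344.77366286 -356.35925866   85.        ]
```

View pics/w1z.png

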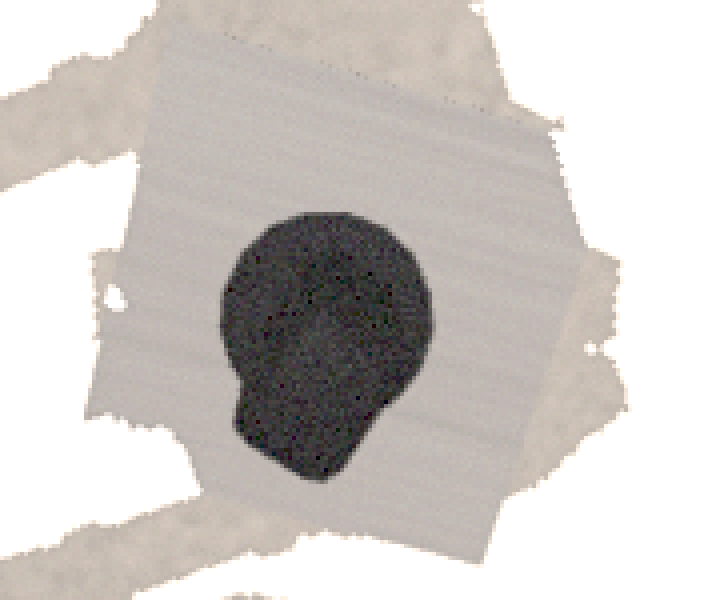

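```bash
python3 - <<'E'
from h import *
im=cv2.imread("pics/w1.png"); 
im=cv2.GaussianBlur(im,(3,3),0)
c=im[115:200,280:365].astype(float).mean(2); print(np.percentile(c,[1,10,25,50]))
c=np.clip((c-3)/20*255,0,255).astype(np.uint8)
cv2.imwrite("pics/w1y.png",cv2.resize(c,None,fx=7,fy=7,interpolation=cv2.INTER_CUBIC))
E
```

```text
[ 3.          3.66666667  5.         42.33333333]
```

View pics/w1y.png

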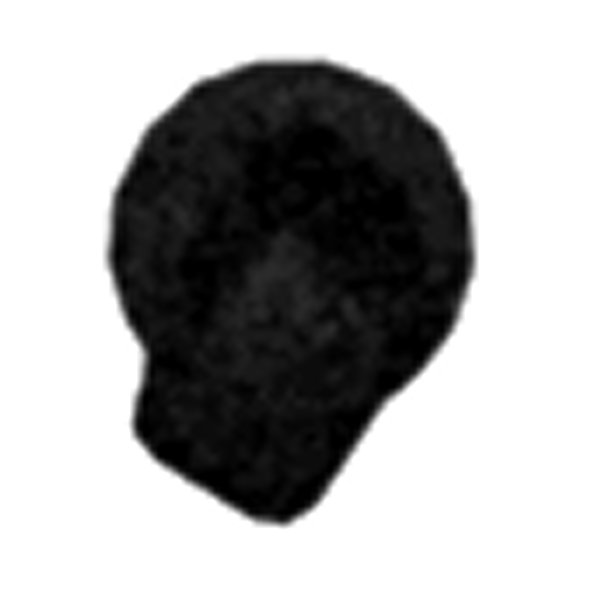

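Call:
{"name": "arm_command", "arguments": {
  "moves": [
    [-1, -0.5, -1, 0, 0, 0, 0],
    [-1, -0.5, -1, 0, 0, 0, 0],
    [-1, -0.5, -1, 0, 0, 0, 0],
    [-1, 0, 0, 0, 0, 0, 0],
    [-1, 0, 0, 0, 0, 0, 0]
  ]
}}

```text
time: 1.53
tool_pos: [354.4, -281.2, 276.9]
tcp_rot: [-3.135, 0.002, 0.429]
contact_force: [0.8, -0.5, 0.3]
opening: 85.3
```

```bash
python3 - <<'E'
from h import *
s=read_state(); print(s["time"],s["tool_pos"],s["tcp_rot"],s["joints"])
p=vision.camera_params("wrist"); im=vision.capture("wrist"); cv2.imwrite("pics/w2.png",im[:,:,::-1])
np.save("w2.npy",p,allow_pickle=True)
c=np.clip((im/255.)**.5*255,0,255).astype(np.uint8)
cv2.imwrite("pics/w2b.png",c[:,:,::-1])
E
```

```text
1.5333 [ 354.39167185 -281.18832127  276.85029949] [-3.13485203e+00  1.52713570e-03  4.28647881e-01] [-8.03408706e-01  2.30027070e-01  1.71588222e+00  8.57015624e-04
  1.20254853e+00  3.38433633e-01]
```

View pics/w2b.png

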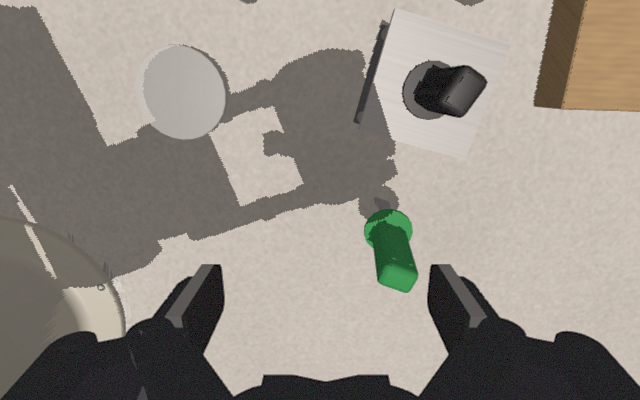

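```bash
python3 - <<'E'
from h import *
im=cv2.imread("pics/w2.png")[40:140,380:520].astype(float)
c=np.clip((im/70)**0.6*255,0,255).astype(np.uint8)
cv2.imwrite("pics/w2z.png",cv2.resize(c,None,fx=5.7,fy=5.7,interpolation=cv2.INTER_CUBIC))
E
```

```text
(no output)
```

View pics/w2z.png

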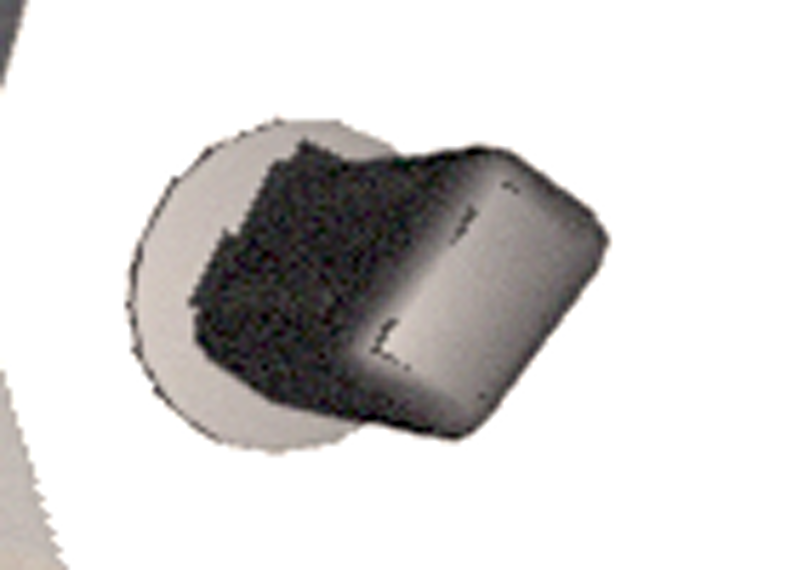

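```bash
python3 - <<'E'
from h import *
p=np.load("w2.npy",allow_pickle=True).item()
f=lambda u,v,z: onplane(p,(380+u/5.7-.4,40+v/5.7-.4),z)
a,b=f(607,240,159),f(468,435,159); d=a-b; print("long",np.linalg.norm(d),np.arctan2(d[1],d[0]))
d=f(475,210,161)-f(380,350,161); print(np.arctan2(d[1],d[0]))
q=[f(607,240,159),f(468,435,159),f(500,150,159),f(350,345,159)]
print(np.mean(q,0))
# collar ellipse: left/top/bottom extents
print("collar",f(297,284,85), [f(*u,85) for u in [(128,300),(290,118),(275,450)]])
# plate corners
im=cv2.imread("pics/w2.png")
P=[onplane(p,u,80) for u in [(396,10),(509,45),(466,160)]]
print(P, [np.linalg.norm(P[0]-P[1]),np.linalg.norm(P[1]-P[2])], (P[0]+P[2])/2)
E
```

```text
long 24.689378719746724 -0.11977184877789424
-0.11051818464178785
[ 457.24647834 -328.09278549  159.        ]
collar [ 457.83456802 -328.07044384   85.        ] [array([ 445.57256667, -306.63225797,   85.        ]), array([ 477.18762354, -315.83941452,   85.        ]), array([ 435.72036409, -336.9492178 ,   85.        ])]
[array([ 499.25797731, -273.34274089,   80.        ]), array([ 514.83815541, -369.45771992,   80.        ]), array([ 418.30159233, -387.71411336,   80.        ])] [np.float64(97.3695596299978), np.float64(98.24766619481068)] [ 458.77978482 -330.52842713   80.        ]
```

Call:
{"name": "arm_command", "arguments": {
  "moves": [
    [-1, 0, 0, 0, 0, 0, -1],
    [-1, 0, 0, 0, 0, 0, -1],
    [-1, 0, 0, 0, 0, 0, -1],
    [-1, 0, 0, 0, 0, 0, -1],
    [-1, 0, 0, 0, 0, 0, -1],
    [-1, 0, 0, 0, 0, 0, -1],
    [-1, 0, 0, 0, 0, 0, -1],
    [-1, 0, 0, 0, 0, 0, -1],
    [-1, 0, 0, 0, 0, 0, -1],
    [-1, 0, 0, 0, 0, 0, -1],
    [-1, 0, 0, 0, 0, 0, -1],
    [-1, 0, 0, 0, 0, 0, -1]
  ]
}}

```text
time: 2.58
tool_pos: [358.8, -294.0, 276.0]
tcp_rot: [-3.14, -0.004, 1.919]
contact_force: [0.1, 0.3, 0.4]
opening: 85.3
```

Call:
{"name": "arm_command", "arguments": {
  "moves": [
    [-1, 0, 0, 0, 0, 0, -1],
    [-1, 0, 0, 0, 0, 0, -1],
    [-1, 0, 0, 0, 0, 0, -1],
    [-1, 0, 0, 0, 0, 0, -1],
    [-1, 0, 0, 0, 0, 0, -1],
    [-1, 0, 0, 0, 0, 0, -1],
    [-1, 0, 0, 0, 0, 0, -1],
    [-1, 0, 0, 0, 0, 0, -1],
    [-1, 0, 0, 0, 0, 0, -1],
    [-1, 0, 0, 0, 0, 0, 0],
    [-1, 0, 0, 0, 0, 0, 0]
  ]
}}

```text
time: 3.5
tool_pos: [363.5, -306.2, 274.6]
tcp_rot: [3.141, -0.002, 3.047]
contact_force: [-0.1, -0.3, -0.1]
opening: 85.2
```

Call:
{"name": "arm_command", "arguments": {
  "moves": [
    [-1, -0.8, -0.09, 0, 0, 0, 0.1],
    [-1, -0.8, -0.09, 0, 0, 0, 0.1],
    [-1, -0.8, -0.09, 0, 0, 0, 0],
    [-1, -0.8, -0.09, 0, 0, 0, 0],
    [-1, 0, 0, 0, 0, 0, 0],
    [-1, 0, 0, 0, 0, 0, 0]
  ]
}}

```text
time: 4.0
tool_pos: [462.1, -331.9, 273.5]
tcp_rot: [3.141, -0.002, 2.99]
contact_force: [-0.3, 0.4, 1.4]
opening: 85.1
```

```bash
cat >> h.py <<'E'
from scipy.spatial.transform import Rotation as Rn
def togo(xyz,yaw):
    s=read_state(); R=Rn.from_euler("xyz",s["tcp_rot"]); Rt=Rn.from_euler("xyz",[np.pi,0,yaw])
    d=R.inv().apply(np.array(xyz)-s["tool_pos"]); w=(R.inv()*Rt).as_rotvec()
    print("t",round(s["time"],2),"pos",s["tool_pos"].round(1),"rot",s["tcp_rot"].round(3),"j6",s["joints"][5].round(2),"F",s["contact_force"].round(1)); print("rows shift",(d/30).round(2),"turn",(w/.12).round(2))
E
python3 - <<'E'
from h import *
togo([457.5,-328.2,131],3.027)
p=vision.camera_params("wrist"); im=vision.capture("wrist"); cv2.imwrite("pics/w3.png",np.clip((im/255.)**.5*255,0,255).astype(np.uint8)[:,:,::-1])
np.save("w3.npy",p,allow_pickle=True)
print(proj(p,[457.5,-328.2,161]),proj(p,[457.5,-328.2,85]))
E
```

```text
t 4.0 pos [ 462.1 -331.9  273.5] rot [ 3.141e+00 -2.000e-03  2.990e+00] j6 -2.15 F [-0.3  0.4  1.4]
rows shift [0.16 0.09 4.75] turn [ 0.01 -0.02 -0.31]
[328.21280427 201.69610827] [327.55546452 175.53712678]
```

View pics/w3.png

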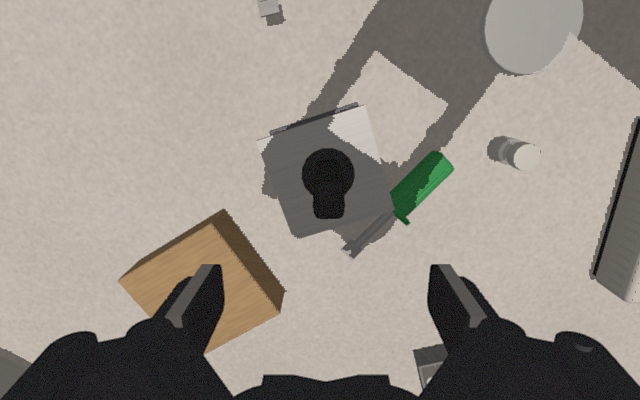

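```bash
python3 - <<'E'
from h import *
p=np.load("w3.npy",allow_pickle=True).item()
for X in [[344,-356,85],[343,-357,161],[585,-324,161],[585,-324,85],[585,-324,0]]: print(X,proj(p,X))
im=vision.capture("scene"); cv2.imwrite("pics/s1.png",cv2.resize(np.clip((im[80:240,130:370]/255.)**.6*255,0,255).astype(np.uint8)[:,:,::-1],None,fx=3.3,fy=3.3,interpolation=cv2.INTER_CUBIC))
E
```

```text
[344, -356, 85] [271.9504745   43.92569876]
[343, -357, 161] [251.43074295  26.98830005]
[585, -324, 161] [357.38061183 352.19921442]
[585, -324, 85] [350.78606338 297.8472735 ]
[585, -324, 0] [346.02621022 258.61680011]
```

View pics/s1.png

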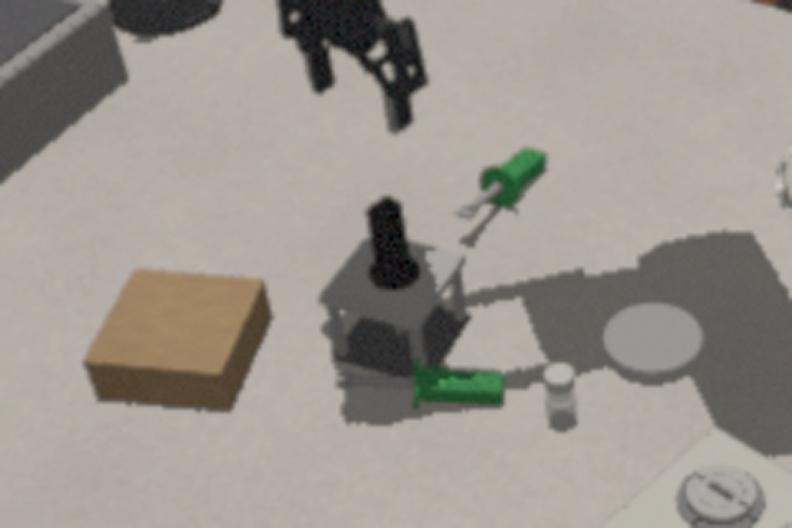

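The look-alikes were standing unstably and have fallen over on their own: green lies beside the holder at crop (460,385) and (515,175). The black driver is unmoved: its collar is at wrist (328,175), as predicted. I'll continue with the grasp.

Call:
{"name": "arm_command", "arguments": {
  "moves": [
    [-1, 0.16, 0.09, 0, 0, 0, -0.3],
    [-1, 0, 0, 0.9, 0, 0, 0],
    [-1, 0, 0, 0.9, 0, 0, 0],
    [-1, 0, 0, 0.9, 0, 0, 0],
    [-1, 0, 0, 0, 0, 0, 0],
    [-1, 0, 0, 0, 0, 0, 0]
  ]
}}

```text
time: 4.6
tool_pos: [453.2, -328.7, 193.0]
tcp_rot: [-3.14, 0.0, 3.017]
contact_force: [0.6, -0.8, 1.0]
opening: 85.3
```

```bash
python3 - <<'E'
from h import *
togo([457.5,-328.2,131],3.027)
im=vision.capture("wrist"); cv2.imwrite("pics/w4.png",np.clip((im/255.)**.5*255,0,255).astype(np.uint8)[:,:,::-1])
E
```

```text
t 4.6 pos [ 453.2 -328.7  193. ] rot [-3.14   0.     3.017] j6 -2.18 F [ 0.6 -0.8  1. ]
rows shift [-0.14  0.04  2.07] turn [-0.01  0.   -0.08]
```

View pics/w4.png

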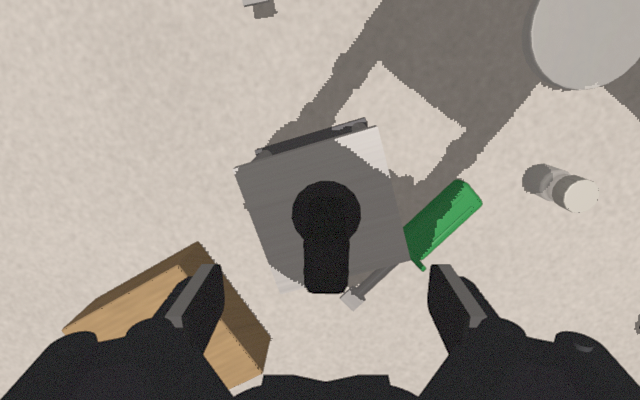

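Call:
{"name": "arm_command", "arguments": {
  "moves": [
    [-1, -0.14, 0.04, 0.7, 0, 0, -0.08],
    [-1, 0, 0, 0.7, 0, 0, 0],
    [-1, 0, 0, 0.6, 0, 0, 0],
    [-1, 0, 0, 0, 0, 0, 0]
  ]
}}

```text
time: 4.98
tool_pos: [459.7, -330.9, 138.9]
tcp_rot: [-3.134, 0.009, 3.025]
contact_force: [-0.4, 0.1, -0.3]
opening: 85.4
```

```bash
python3 - <<'E'
from h import *
togo([457.5,-328.2,131],3.027)
E
```

```text
t 4.98 pos [ 459.7 -330.9  138.9] rot [-3.134  0.009  3.025] j6 -2.18 F [-0.4  0.1 -0.3]
rows shift [0.08 0.08 0.26] turn [-0.06  0.07 -0.02]
```

Call:
{"name": "arm_command", "arguments": {
  "moves": [
    [-1, 0.08, 0.08, 0.26, -0.06, 0.07, 0],
    [-1, 0, 0, 0, 0, 0, 0],
    [1, 0, 0, 0, 0, 0, 0],
    [1, 0, 0, 0, 0, 0, 0],
    [1, 0, 0, 0, 0, 0, 0],
    [1, 0, 0, 0, 0, 0, 0],
    [1, 0, 0, 0, 0, 0, 0],
    [1, 0, 0, 0, 0, 0, 0],
    [1, 0, 0, 0, 0, 0, 0],
    [1, 0, 0, 0, 0, 0, 0]
  ],
  "squeeze": 70
}}

```text
time: 5.82
tool_pos: [459.7, -330.4, 138.3]
tcp_rot: [-3.137, 0.007, 3.023]
contact_force: [0.3, 0.5, -0.7]
opening: 21.2
```

```bash
python3 - <<'E'
from h import *
togo([457.5,-328.2,131],3.027);print(read_state()["opening"])
E
```

```text
t 5.82 pos [ 459.7 -330.4  138.3] rot [-3.137  0.007  3.023] j6 -2.18 F [ 0.3  0.5 -0.7]
rows shift [0.08 0.07 0.24] turn [-0.04  0.06 -0.03]
21.19501777387822
```

Call:
{"name": "arm_command", "arguments": {
  "moves": [
    [1, 0, 0, -0.3, 0, 0, 0],
    [1, 0, 0, -0.8, 0, 0, 0],
    [1, 0, 0, -1, 0, 0, 0],
    [1, 0, 0, -1, 0, 0, 0],
    [1, 0, 0, -1, 0, 0, 0],
    [1, 0, 0, -0.6, 0, 0, 0],
    [1, 0, 0, 0, 0, 0, 0],
    [1, 0, 0, 0, 0, 0, 0]
  ]
}}

```text
time: 6.48
tool_pos: [457.6, -328.1, 287.7]
tcp_rot: [-3.14, 0.003, 3.023]
contact_force: [0.4, -1.2, -1.3]
opening: 21.1
```

```bash
python3 - <<'E'
from h import *
togo([550,60,270],2.93);print(read_state()["opening"])
im=vision.capture("wrist"); cv2.imwrite("pics/w5.png",np.clip((im/255.)**.5*255,0,255).astype(np.uint8)[:,:,::-1])
E
```

```text
t 6.48 pos [ 457.6 -328.1  287.7] rot [-3.140e+00  3.000e-03  3.023e+00] j6 -2.18 F [ 0.4 -1.2 -1.3]
rows shift [-1.53 13.21  0.57] turn [-0.01  0.03  0.78]
21.092726030801256
```

View pics/w5.png

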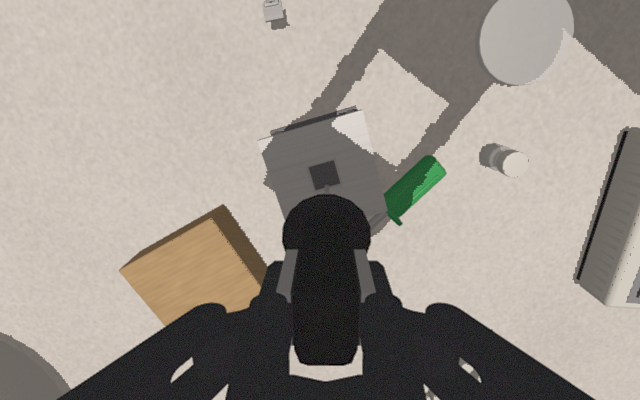

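Call:
{"name": "arm_command", "arguments": {
  "moves": [
    [1, -0.1, 0.5, 0, 0, 0, 0],
    [1, -0.1, 1, 0, 0, 0, 0],
    [1, -0.1, 1, 0, 0, 0, 0],
    [1, -0.1, 1, 0, 0, 0, 0],
    [1, -0.1, 1, 0, 0, 0, 0],
    [1, -0.1, 1, 0, 0, 0, 0],
    [1, -0.1, 1, 0, 0, 0, 0],
    [1, -0.1, 1, 0, 0, 0, 0],
    [1, -0.1, 1, 0, 0, 0, 0],
    [1, -0.1, 1, 0, 0, 0, 0],
    [1, -0.1, 1, 0, 0, 0, 0],
    [1, -0.1, 1, 0, 0, 0, 0.5]
  ]
}}

```text
time: 7.53
tool_pos: [529.8, 21.6, 272.1]
tcp_rot: [3.141, -0.02, 2.956]
contact_force: [-0.4, -0.3, -0.5]
opening: 21.0
```

Call:
{"name": "arm_command", "arguments": {
  "moves": [
    [1, -0.2, 0.6, 0.2, 0, 0, 0.3],
    [1, 0, 0, 0.2, 0, 0, 0],
    [1, 0, 0, 0, 0, 0, 0],
    [1, 0, 0, 0, 0, 0, 0]
  ]
}}

```text
time: 7.87
tool_pos: [537.1, 45.0, 254.7]
tcp_rot: [-3.141, -0.028, 2.921]
contact_force: [-0.3, -1.3, -0.3]
opening: 21.2
```

```bash
python3 - <<'E'
from h import *
togo([550,60,270],2.93);print(read_state()["opening"])
p=vision.camera_params("wrist");np.save("w6.npy",p,allow_pickle=True)
im=vision.capture("wrist"); cv2.imwrite("pics/w6r.png",im[:,:,::-1]);cv2.imwrite("pics/w6.png",np.clip((im/255.)**.5*255,0,255).astype(np.uint8)[:,:,::-1])
E
```

```text
t 7.87 pos [537.1  45.  254.7] rot [-3.141 -0.028  2.921] j6 -1.38 F [-0.3 -1.3 -0.3]
rows shift [-0.3   0.58 -0.52] turn [-0.   -0.24 -0.08]
21.22150710473972
```

View pics/w6.png

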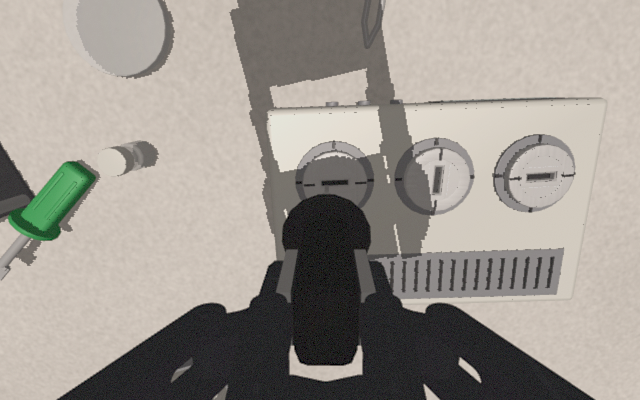

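```bash
python3 - <<'E'
from h import *
p=np.load("w6.npy",allow_pickle=True).item()
im=cv2.imread("pics/w6r.png"); g=cv2.cvtColor(im,cv2.COLOR_BGR2GRAY)
c=np.clip((im[130:220,290:590]/200.)**.6*255,0,255).astype(np.uint8)
cv2.imwrite("pics/w6z.png",cv2.resize(c,None,fx=2.6,fy=2.6,interpolation=cv2.INTER_CUBIC))
c2=c[:,100:190]; cv2.imwrite("pics/w6y.png",cv2.resize(c2,None,fx=6.5,fy=6.5,interpolation=cv2.INTER_CUBIC))
for (x0,x1,y0,y1,th) in [(318,352,174,192,30),(425,453,158,202,60),(520,562,166,188,60)]:
    m=(g[y0:y1,x0:x1]<th).astype(np.uint8); n,l,st,ce=cv2.connectedComponentsWithStats(m)
    k=1+np.argmax(st[1:,4]); ys,xs=np.where(l==k); u=ce[k]+[x0,y0]
    r=cv2.minAreaRect(np.c_[xs,ys].astype(np.float32)); q=cv2.boxPoints(r)+[x0,y0]
    W=[onplane(p,t,74)[:2] for t in q]; e=[W[1]-W[0],W[2]-W[1]]; e.sort(key=np.linalg.norm)
    print(u,st[k,4],onplane(p,u,74)[:2].round(1),"ctr",np.mean(W,0).round(1),[np.linalg.norm(t).round(1) for t in e],"yaw",np.arctan2(e[1][1],e[1][0]).round(3))
E
```

```text
[333.50920245 182.62576687] 163 [533.5  53.9] ctr [535.   54.5] [np.float64(8.3), np.float64(23.7)] yaw 1.395
[436.95757576 179.36969697] 165 [550.4 142.5] ctr [550.7 142.5] [np.float64(5.5), np.float64(22.8)] yaw 2.897
[539.98823529 176.1       ] 170 [567.2 230.3] ctr [567.2 230.7] [np.float64(5.7), np.float64(23.5)] yaw 1.414
```

View pics/w6y.png

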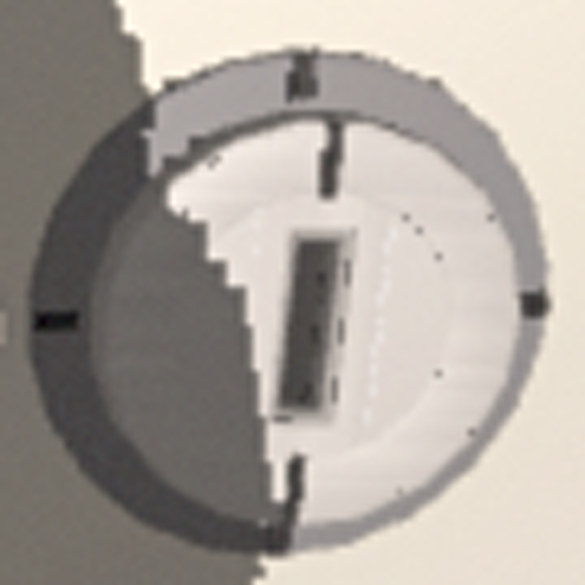

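```bash
python3 - <<'E'
from h import *
p=np.load("w6.npy",allow_pickle=True).item()
s=read_state(); R=Rn.from_euler("xyz",s["tcp_rot"])
for t in [[11,0,128],[2,0,128],[0,0,25],[2,0,58],[26,0,55]]: print(t,proj(p,s["tool_pos"]+R.apply(t)).round(1))
u=onplane(p,(438.1,179.1),74); print("slot",u)
a=onplane(p,(390+337/6.5-.4,130+122/6.5-.4),74);b=onplane(p,(390+291/6.5-.4,130+520/6.5-.4),74);d=a-b;print("ticks",np.linalg.norm(d),np.arctan2(d[1],d[0]),(a+b)/2)
a=onplane(p,(390+320/6.5-.4,130+235/6.5-.4),74);b=onplane(p,(390+300/6.5-.4,130+412/6.5-.4),74);d=a-b;print("slot",np.linalg.norm(d),np.arctan2(d[1],d[0]))
im=cv2.imread("pics/w6r.png")[160:260,270:390];c=np.clip((im/60.)**.6*255,0,255).astype(np.uint8)
cv2.imwrite("pics/w6d.png",cv2.resize(c,None,fx=6,fy=6,interpolation=cv2.INTER_CUBIC))
E
```

```text
[11, 0, 128] [323.8 186.8]
[2, 0, 128] [323.8 198.7]
[0, 0, 25] [322.7 271.4]
[2, 0, 58] [323.2 237.7]
[26, 0, 55] [323. 197.]
slot [550.42534139 143.50270113  74.        ]
ticks 54.66668643868924 2.8958414338226133 [550.93638174 143.18977971  74.        ]
slot 24.313629685218572 2.8979170104202585
```

View pics/w6d.png

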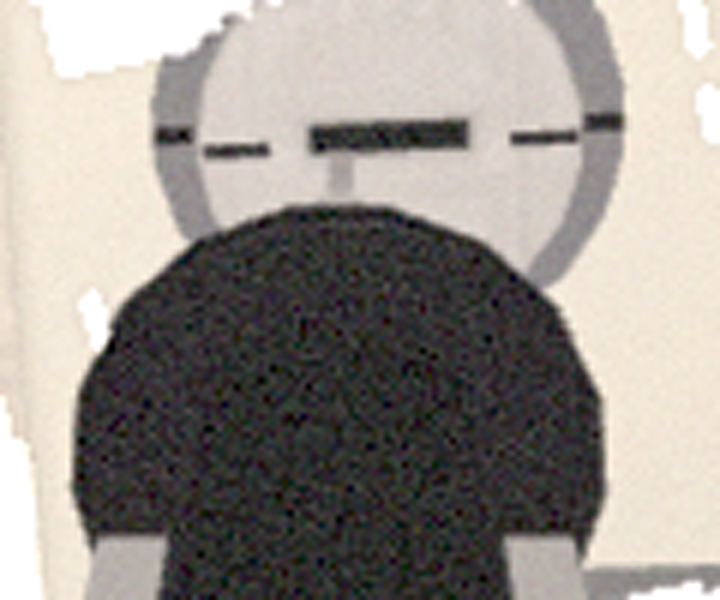

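```bash
python3 - <<'E'
from h import *
s=read_state(); print(s["time"],s["tool_pos"],s["tcp_rot"],s["joint_vel"].round(3))
p=np.load("w6.npy",allow_pickle=True).item()
T=np.array(p["T"])
R=Rn.from_euler("xyz",s["tcp_rot"])
print("cam in tool now",R.inv().apply(T[:3,3]-s["tool_pos"]), R.inv().apply(T[:3,2]))
R=Rn.from_euler("xyz",[-3.141,-.028,2.921]);print(R.inv().apply(T[:3,3]-[537.1,45,254.7]),R.inv().apply(T[:3,2]))
p=vision.camera_params("wrist");T=np.array(p["T"]);R=Rn.from_euler("xyz",s["tcp_rot"])
print("fresh",R.inv().apply(T[:3,3]-s["tool_pos"]), R.inv().apply(T[:3,2]))
for t in [[11,0,128],[0,0,25],[2,0,58]]: print(t,proj(p,s["tool_pos"]+R.apply(t)).round(1))
E
```

```text
7.9167 [536.91893294  44.69947261 254.68440256] [-3.1412602  -0.02883911  2.92055106] [-0.015 -0.012 -0.006  0.     0.005  0.001]
cam in tool now [  79.47762036    1.26875179 -117.28959747] [-3.03391029e-01 -1.93839038e-04  9.52866122e-01]
[  79.48902086    0.9394876  -117.33771568] [-3.02591106e-01 -6.95619759e-05  9.53120463e-01]
fresh [  79.56987436    0.93955335 -117.27186625] [-3.03039758e-01 -4.01427317e-04  9.52977830e-01]
[11, 0, 128] [324.3 187.1]
[0, 0, 25] [323.5 271.7]
[2, 0, 58] [323.8 238. ]
```

```bash
python3 - <<'E'
from h import *
togo([552.4,140.7,225],2.897)
E
```

```text
t 7.92 pos [536.9  44.7 254.7] rot [-3.141 -0.029  2.921] j6 -1.38 F [-0.5 -0.6 -1.6]
rows shift [0.17 3.24 0.99] turn [-0.01 -0.24  0.2 ]
```

Call:
{"name": "arm_command", "arguments": {
  "moves": [
    [1, 0.05, 0.8, 0, 0, -0.24, 0.2],
    [1, 0.05, 0.8, 0, 0, 0, 0],
    [1, 0.05, 0.8, 0, 0, 0, 0],
    [1, 0.02, 0.7, 0, 0, 0, 0],
    [1, 0, 0, 0, 0, 0, 0],
    [1, 0, 0, 0, 0, 0, 0]
  ]
}}

```text
time: 8.42
tool_pos: [553.9, 133.0, 254.3]
tcp_rot: [-3.139, -0.0, 2.889]
contact_force: [0.0, -0.2, -1.0]
opening: 21.4
```

```bash
python3 - <<'E'
from h import *
togo([552.4,140.7,225],2.897)
E
```

```text
t 8.42 pos [553.9 133.  254.3] rot [-3.139 -0.     2.889] j6 -1.19 F [ 0.  -0.2 -1. ]
rows shift [0.11 0.24 0.98] turn [-0.02 -0.   -0.06]
```

Call:
{"name": "arm_command", "arguments": {
  "moves": [
    [1, 0.11, 0.25, 0.3, 0, 0, -0.06],
    [1, 0, 0, 0.3, 0, 0, 0],
    [1, 0, 0, 0.3, 0, 0, 0],
    [1, 0, 0, 0, 0, 0, 0],
    [1, 0, 0, 0, 0, 0, 0]
  ]
}}

```text
time: 8.83
tool_pos: [551.6, 137.8, 223.9]
tcp_rot: [-3.138, -0.002, 2.894]
contact_force: [1.0, -0.2, -0.6]
opening: 21.2
```

```bash
cat > look.py <<'E'
import sys
from h import *
def look(n,crop=(240,420,100,240),k=4.3,gain=90.):
    p=vision.camera_params("wrist");np.save(n+".npy",p,allow_pickle=True)
    im=vision.capture("wrist"); cv2.imwrite(f"pics/{n}r.png",im[:,:,::-1])
    x0,x1,y0,y1=crop; c=np.clip((im[y0:y1,x0:x1]/gain)**.6*255,0,255).astype(np.uint8)
    cv2.imwrite(f"pics/{n}z.png",cv2.resize(c,None,fx=k,fy=k,interpolation=cv2.INTER_CUBIC)[:,:,::-1])
E
python3 - <<'E'
from look import *
togo([552.4,140.7,220],2.897); look("w7")
E
```

```text
t 8.83 pos [551.6 137.8 223.9] rot [-3.138e+00 -2.000e-03  2.894e+00] j6 -1.18 F [ 1.  -0.2 -0.6]
rows shift [-0.    0.1   0.13] turn [-0.03 -0.01 -0.02]
```

View pics/w7z.png

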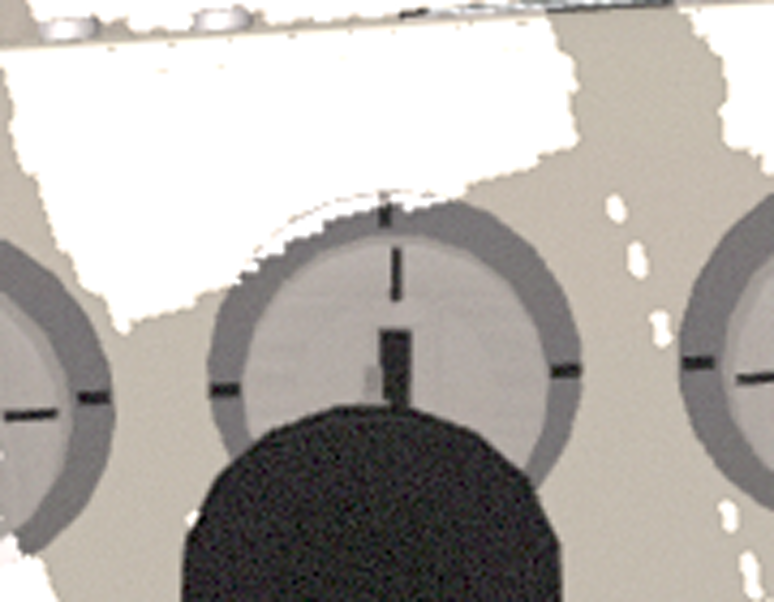

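```bash
python3 - <<'E'
from h import *
p=np.load("w7.npy",allow_pickle=True).item(); s=read_state(); R=Rn.from_euler("xyz",s["tcp_rot"])
f=lambda u,v,z: R.inv().apply(onplane(p,(240+u/4.3-.4,100+v/4.3-.4),z)-s["tool_pos"]).round(1)
print("slot far end",f(396,328,74),"tick outer",f(397,247,74), "tick inner",f(397,300,74))
print("blade far end bottom",f(372,368,s["tool_pos"][2]-128))
print("slotdir", f(396,328,74)-f(402,400,74), f(397,247,74)-f(398,300,74))
E
```

```text
slot far end [ 13.8   5.7 149.9] tick outer [ 28.6   5.8 149.9] tick inner [ 19.    5.9 149.9]
blade far end bottom [ 12.3   1.3 128. ]
slotdir [13.6 -1.2  0.1] [ 9.6 -0.3  0. ]
```

Call:
{"name": "arm_command", "arguments": {
  "moves": [
    [1, -0.09, 0.15, 0, 0, 0, 0],
    [1, 0, 0, 0.2, 0, 0, 0],
    [1, 0, 0, 0.2, 0, 0, 0],
    [1, 0, 0, 0, 0, 0, 0],
    [1, 0, 0, 0, 0, 0, 0]
  ]
}}

```text
time: 9.3
tool_pos: [556.2, 141.3, 211.1]
tcp_rot: [-3.138, -0.001, 2.893]
contact_force: [-0.7, 0.9, -0.4]
opening: 21.4
```

```bash
python3 - <<'E'
from look import *
togo([554.2,142,195],2.897); look("w8")
E
```

```text
t 9.3 pos [556.2 141.3 211.1] rot [-3.138e+00 -1.000e-03  2.893e+00] j6 -1.18 F [-0.7  0.9 -0.4]
rows shift [0.07 0.01 0.54] turn [-0.03 -0.01 -0.03]
```

View pics/w8z.png

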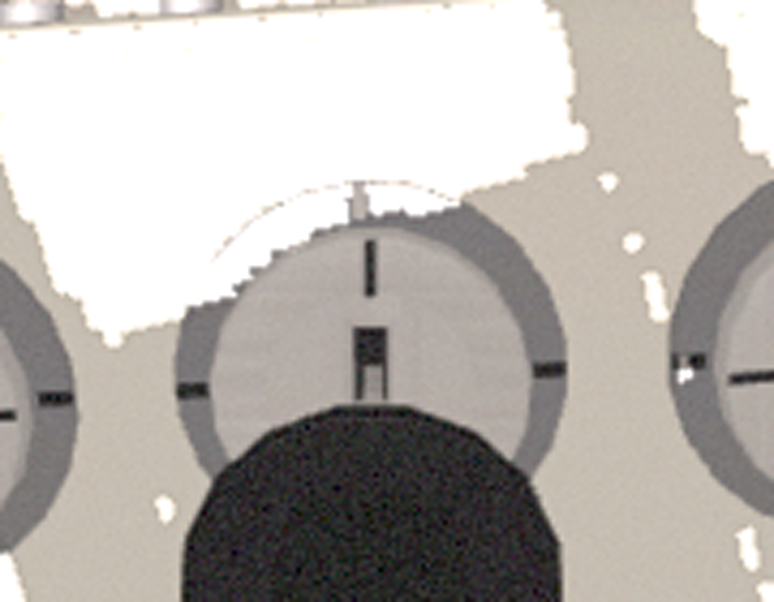

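```bash
python3 - <<'E'
from h import *
p=np.load("w8.npy",allow_pickle=True).item(); s=read_state(); R=Rn.from_euler("xyz",s["tcp_rot"])
f=lambda u,v,z: R.inv().apply(onplane(p,(240+u/4.3-.4,100+v/4.3-.4),z)-s["tool_pos"]).round(1)
print(s["tool_pos"],"slot far end",f(370,328,74),"tick outer",f(370,240,74))
print("blade far end bottom",f(372,366,s["tool_pos"][2]-128))
E
```

```text
[556.10051326 141.22975397 211.05334332] slot far end [ 17.    1.  137.1] tick outer [ 32.3   1.  137.1]
blade far end bottom [ 12.7   1.3 128. ]
```

Call:
{"name": "arm_command", "arguments": {
  "moves": [
    [1, 0, 0, 0.14, 0, 0, 0],
    [1, 0, 0, 0.14, 0, 0, 0],
    [1, 0, 0, 0.14, 0, 0, 0],
    [1, 0, 0, 0, 0, 0, 0]
  ]
}}

```text
time: 9.68
tool_pos: [556.1, 141.3, 197.6]
tcp_rot: [-3.138, -0.001, 2.893]
contact_force: [-1.9, 0.0, -1.1]
opening: 21.1
```

```bash
python3 - <<'E'
from look import *
togo([556.1,141.2,195],2.893); look("w9")
E
```

```text
t 9.68 pos [556.1 141.3 197.6] rot [-3.138e+00 -1.000e-03  2.893e+00] j6 -1.18 F [-1.9  0.  -1.1]
rows shift [ 0.   -0.    0.09] turn [-0.03 -0.    0.  ]
```

View pics/w9z.png

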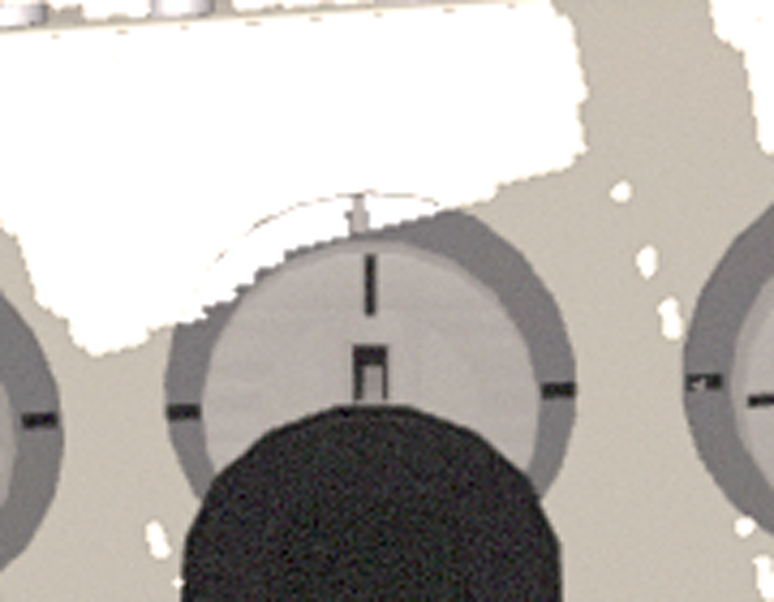

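Call:
{"name": "arm_command", "arguments": {
  "moves": [
    [1, 0, 0, 0.06, 0, 0, 0],
    [1, 0, 0, 0, 0, 0, 0],
    [1, 0, 0, 0, 0, 0, 0]
  ]
}}

```text
time: 9.98
tool_pos: [556.3, 141.3, 196.0]
tcp_rot: [-3.139, -0.0, 2.893]
contact_force: [-0.5, -0.2, -2.0]
opening: 21.0
```

```bash
python3 - <<'E'
from look import *
togo([556.1,141.2,195],2.893)
print(read_state()["ft_torque"])
E
```

```text
t 9.98 pos [556.3 141.3 196. ] rot [-3.139 -0.     2.893] j6 -1.18 F [-0.5 -0.2 -2. ]
rows shift [ 0.01 -0.    0.03] turn [-0.03 -0.    0.  ]
[-0.01365977  0.01099651  0.01598252]
```

Call:
{"name": "arm_command", "arguments": {
  "moves": [
    [1, 0, -0.007, 0, 0, 0, 0.5],
    [1, 0, -0.007, 0, 0, 0, 0.5],
    [1, 0, -0.007, 0, 0, 0, 0.5],
    [1, 0, -0.007, 0, 0, 0, 0.5],
    [1, 0, 0, 0, 0, 0, 0]
  ]
}}

```text
time: 10.4
tool_pos: [556.0, 140.4, 196.4]
tcp_rot: [-3.139, 0.001, 2.643]
contact_force: [0.4, -0.4, -3.1]
opening: 20.7
```

```bash
cat >> h.py <<'E'
def tip(r=(3.6,0,128)):
    s=read_state(); R=Rn.from_euler("xyz",s["tcp_rot"]); print("t",round(s["time"],2),"tip",(s["tool_pos"]+R.apply(r)).round(1),"rot",s["tcp_rot"].round(3),"F",s["contact_force"].round(1),"M",s["ft_torque"].round(2)); return R.inv()
E
python3 - <<'E'
from h import *
# initial tip: TCP (556.3,141.3,196.0) yaw 2.893
t0=np.array([556.3,141.3,196])+Rn.from_euler("xyz",[np.pi,0,2.893]).apply([3.6,0,128]); print("t0",t0)
tip()
E
```

```text
t0 [552.81066528 142.18574443  68.        ]
t 10.4 tip [552.8 141.7  68.4] rot [-3.139e+00  1.000e-03  2.643e+00] F [ 0.4 -0.4 -3.1] M [ 0.06 -0.08  0.08]
```

Call:
{"name": "arm_command", "arguments": {
  "moves": [
    [1, 0, 0.008, 0.014, 0, 0, 0.5],
    [1, 0, -0.004, 0, 0, 0, 0.5],
    [1, 0, -0.004, 0, 0, 0, 0.5],
    [1, 0, -0.004, 0, 0, 0, 0.5],
    [1, 0, -0.004, 0, 0, 0, 0.5],
    [1, 0, -0.004, 0, 0, 0, 0.5],
    [1, 0, -0.004, 0, 0, 0, 0.5],
    [1, 0, -0.004, 0, 0, 0, 0.5],
    [1, 0, 0, 0, 0, 0, 0]
  ]
}}

```text
time: 11.15
tool_pos: [555.0, 139.5, 196.3]
tcp_rot: [-3.138, 0.003, 2.161]
contact_force: [0.3, -0.4, -2.5]
opening: 21.4
```

```bash
python3 - <<'E'
from look import *
Ri=tip();look("w10")
E
```

```text
t 11.15 tip [552.8 141.9  68.3] rot [-3.138e+00  3.000e-03  2.161e+00] F [ 0.3 -0.4 -2.5] M [-0.01 -0.1   0.04]
```

View pics/w10z.png

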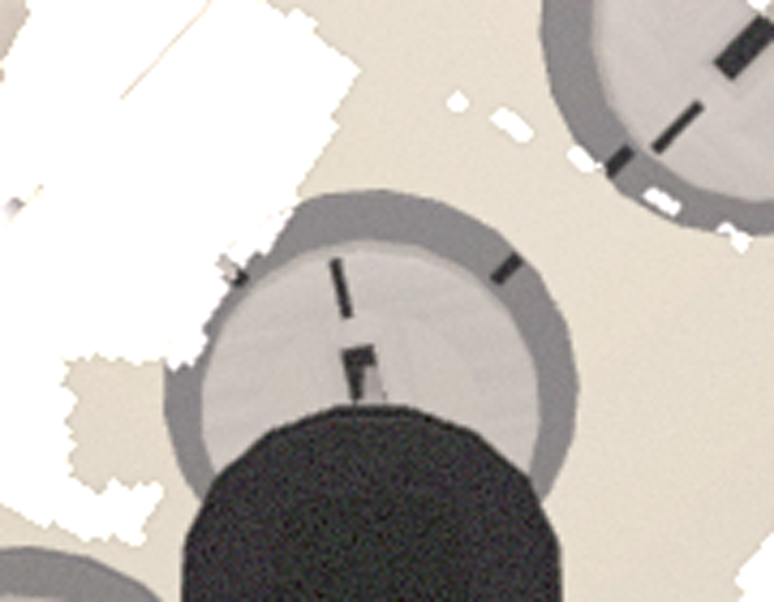

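Call:
{"name": "arm_command", "arguments": {
  "moves": [
    [1, 0, -0.004, 0, 0, 0, 0.5],
    [1, 0, -0.004, 0, 0, 0, 0.5],
    [1, 0, -0.004, 0, 0, 0, 0.5],
    [1, 0, -0.004, 0, 0, 0, 0.5],
    [1, 0, -0.004, 0, 0, 0, 0.5],
    [1, 0, -0.004, 0, 0, 0, 0.5],
    [1, 0, -0.004, 0, 0, 0, 0.5],
    [1, 0, -0.004, 0, 0, 0, 0.5],
    [1, 0, -0.004, 0, 0, 0, 0.5],
    [1, 0, -0.004, 0, 0, 0, 0.5],
    [1, 0, 0, 0, 0, 0, 0]
  ]
}}

```text
time: 12.12
tool_pos: [553.3, 139.0, 196.3]
tcp_rot: [-3.139, 0.005, 1.579]
contact_force: [0.1, -1.2, -2.0]
opening: 21.0
```

```bash
python3 - <<'E'
from look import *
Ri=tip();print(Ri.apply([0,0.3,0]))
E
```

```text
t 12.12 tip [552.9 142.   68.3] rot [-3.139  0.005  1.579] F [ 0.1 -1.2 -2. ] M [-0.05  0.02  0.05]
[ 0.29998594  0.0025497  -0.0013917 ]
```

Call:
{"name": "arm_command", "arguments": {
  "moves": [
    [1, 0, -0.005, 0, 0, 0, 0.5],
    [1, 0, -0.005, 0, 0, 0, 0.5],
    [1, 0, -0.005, 0, 0, 0, 0.5],
    [1, 0, -0.005, 0, 0, 0, 0.5],
    [1, 0, -0.005, 0, 0, 0, 0.4],
    [1, 0, 0, 0, 0, 0, 0]
  ]
}}

```text
time: 12.62
tool_pos: [552.5, 139.2, 196.3]
tcp_rot: [-3.14, 0.005, 1.308]
contact_force: [0.2, -0.5, -3.0]
opening: 21.0
```

```bash
python3 - <<'E'
from look import *
Ri=tip();look("w11",(200,480,60,240),2.8)
E
```

```text
t 12.62 tip [553.  142.1  68.3] rot [-3.14   0.005  1.308] F [ 0.2 -0.5 -3. ] M [-0.01  0.    0.02]
```

View pics/w11z.png

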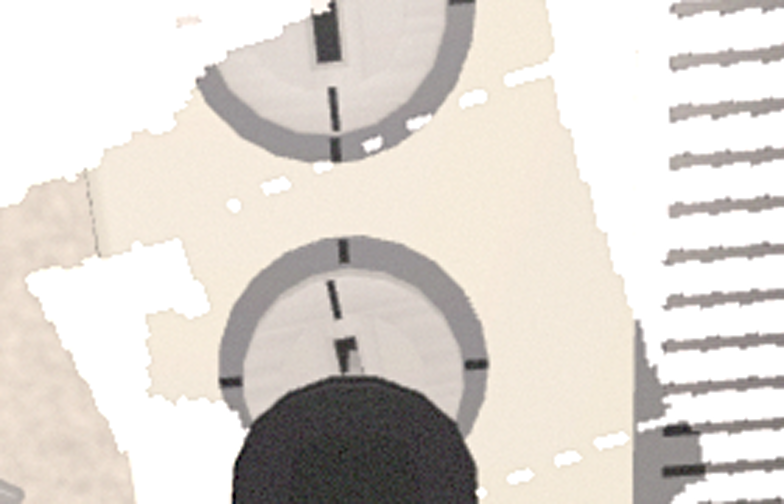

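Call:
{"name": "arm_command", "arguments": {
  "moves": [
    [1, 0, -0.005, 0, 0, 0, 0.5],
    [1, 0, -0.005, 0, 0, 0, 0.4],
    [1, 0, 0, 0, 0, 0, 0]
  ]
}}

```text
time: 12.92
tool_pos: [552.2, 139.3, 196.3]
tcp_rot: [-3.14, 0.005, 1.213]
contact_force: [0.1, 0.4, -2.0]
opening: 20.9
```

```bash
python3 - <<'E'
from look import *
Ri=tip();look("w12",(200,480,60,240),2.8)
E
```

```text
t 12.92 tip [553.1 142.1  68.3] rot [-3.14   0.005  1.213] F [ 0.1  0.4 -2. ] M [-0.04  0.04 -0.01]
```

View pics/w12z.png

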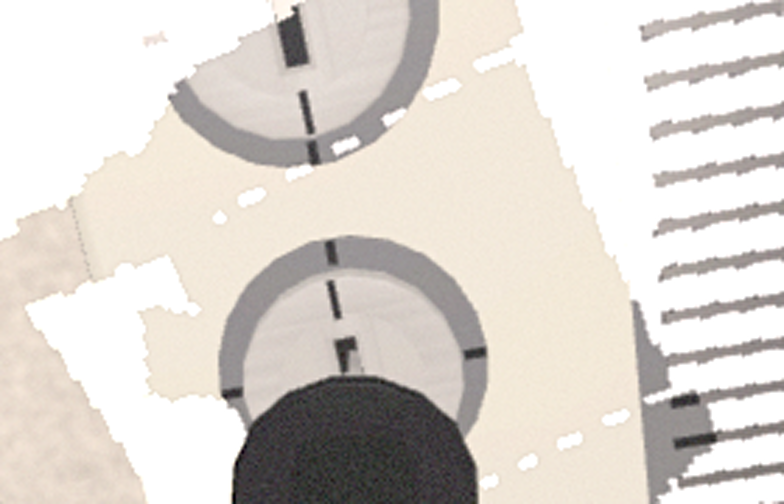

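Call:
{"name": "arm_command", "arguments": {
  "moves": [
    [1, 0, -0.005, 0, 0, 0, 0.5],
    [1, 0, -0.003, 0, 0, 0, 0.3],
    [1, 0, 0, 0, 0, 0, 0]
  ]
}}

```text
time: 13.22
tool_pos: [552.0, 139.4, 196.3]
tcp_rot: [-3.141, 0.006, 1.129]
contact_force: [0.5, -0.3, -2.8]
opening: 21.4
```

```bash
python3 - <<'E'
from look import *
Ri=tip();look("w13",(200,480,60,240),2.8)
E
```

```text
t 13.22 tip [553.1 142.1  68.3] rot [-3.141  0.006  1.129] F [ 0.5 -0.3 -2.8] M [-0.04 -0.02  0.14]
```

View pics/w13z.png

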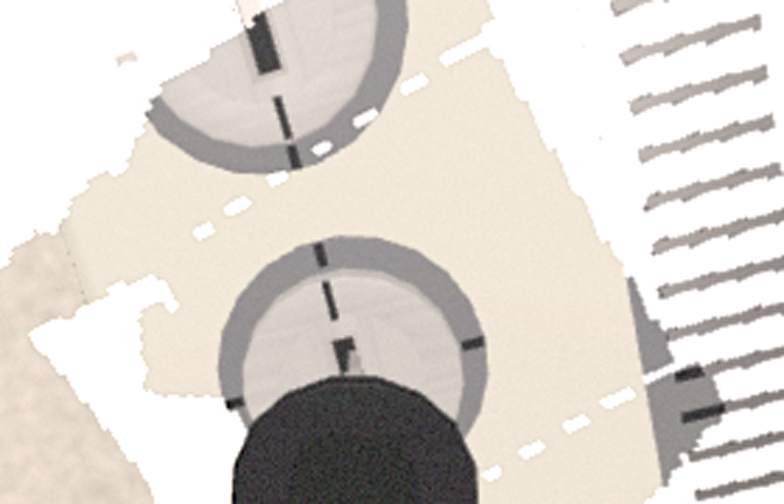

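Call:
{"name": "arm_command", "arguments": {
  "moves": [
    [1, 0, 0.005, 0, 0, 0, -0.5],
    [1, 0, 0.005, 0, 0, 0, -0.5],
    [1, 0, 0.003, 0, 0, 0, -0.3],
    [1, 0, 0, 0, 0, 0, 0],
    [1, 0, 0, -0.15, 0, 0, 0],
    [1, 0, 0, -0.3, 0, 0, 0],
    [1, 0, 0, -0.6, 0, 0, 0],
    [1, 0, 0, -0.8, 0, 0, 0],
    [1, 0, 0, -0.8, 0, 0, 0],
    [1, 0, 0, -0.5, 0, 0, 0],
    [1, 0, 0, 0, 0, 0, 0]
  ]
}}

```text
time: 14.18
tool_pos: [552.6, 139.7, 298.9]
tcp_rot: [-3.14, 0.005, 1.31]
contact_force: [0.7, -0.4, -1.4]
opening: 21.1
```

```bash
python3 - <<'E'
from look import *
Ri=tip();look("w14",(100,640,0,240),1.45,255.)
E
```

```text
t 14.18 tip [553.2 142.6 170.8] rot [-3.14   0.005  1.31 ] F [ 0.7 -0.4 -1.4] M [-0.02 -0.04 -0.  ]
```

View pics/w14z.png

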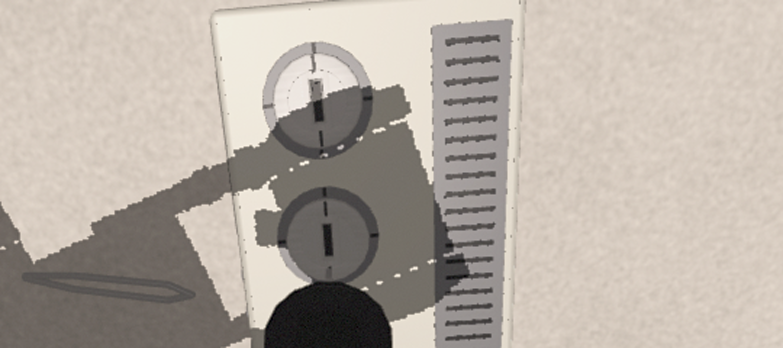

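```bash
python3 - <<'E'
from h import *
p=np.load("w6.npy",allow_pickle=True).item()
def M(pos,rot):
    A=np.eye(4);A[:3,:3]=Rn.from_euler("xyz",rot).as_matrix();A[:3,3]=pos;return A
T6=M([537.1,45.0,254.7],[-3.141,-.028,2.921]); C=np.linalg.inv(T6)@np.array(p["T"])
np.save("cam.npy",C)
p["T"]=M([457.6,-328.1,287.7],[-3.14,.003,3.023])@C; np.save("w5.npy",p,allow_pickle=True)
im=cv2.imread("pics/w5.png"); c=im[90:250,250:410]
cv2.imwrite("pics/w5z.png",cv2.resize(c,None,fx=3.7,fy=3.7,interpolation=cv2.INTER_CUBIC))
E
```

```text
(no output)
```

View pics/w5z.png

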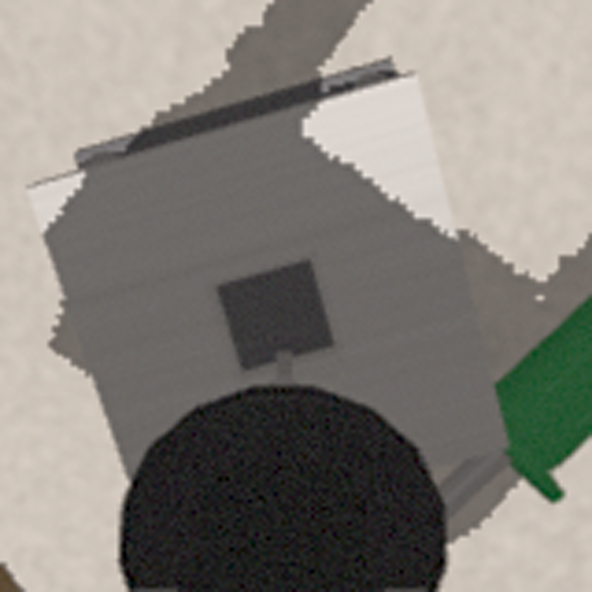

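```bash
python3 - <<'E'
from h import *
p=np.load("w5.npy",allow_pickle=True).item()
h=onplane(p,(324.3-2.7,175.0),80); print("hole",h, "uncorr",onplane(p,(324.3,175),80))
q=[onplane(p,(250+a/3.7-.4-2.7,90+b/3.7-.4),80) for a,b in [(217,288),(312,261),(333,345),(244,370)]]
print([np.linalg.norm(q[i]-q[(i+1)%4]).round(1) for i in range(4)])
R=Rn.from_euler("xyz",[np.pi,0,1.31])
tcp=np.array([h[0],h[1],0])-R.apply([3.6,0,0]); print("tcp",tcp)
togo([tcp[0],tcp[1],299],1.31)
E
```

```text
hole [ 457.20005411 -331.12111021   80.        ] uncorr [ 457.50227813 -328.58209391   80.        ]
[np.float64(25.1), np.float64(22.6), np.float64(24.0), np.float64(22.7)]
tcp [ 456.27179399 -334.59937604    0.        ]
t 14.23 pos [552.4 139.6 297.6] rot [-3.139  0.005  1.31 ] j6 0.41 F [ 0.2  0.8 -0.1]
rows shift [-16.1    0.99   0.04] turn [-0.02  0.04 -0.  ]
```

Call:
{"name": "arm_command", "arguments": {
  "moves": [
    [1, -0.5, 0.06, 0, 0, 0, 0],
    [1, -1, 0.06, 0, 0, 0, 0],
    [1, -1, 0.06, 0, 0, 0, 0],
    [1, -1, 0.06, 0, 0, 0, 0],
    [1, -1, 0.06, 0, 0, 0, 0],
    [1, -1, 0.06, 0, 0, 0, 0],
    [1, -1, 0.06, 0, 0, 0, 0],
    [1, -1, 0.06, 0, 0, 0, 0],
    [1, -1, 0.06, 0, 0, 0, 0],
    [1, -1, 0.06, 0, 0, 0, 0],
    [1, -1, 0.06, 0, 0, 0, 0],
    [1, -1, 0.06, 0, 0, 0, 0]
  ]
}}

```text
time: 15.23
tool_pos: [477.4, -207.4, 291.3]
tcp_rot: [-3.129, 0.003, 1.317]
contact_force: [1.2, -0.1, -0.5]
opening: 20.8
```

```bash
python3 - <<'E'
from h import *
togo([456.8,-333.5,260],1.31)
E
```

```text
t 15.23 pos [ 477.4 -207.4  291.3] rot [-3.129e+00  3.000e-03  1.317e+00] j6 -0.27 F [ 1.2 -0.1 -0.5]
rows shift [-4.24  0.41  1.05] turn [-0.1   0.03  0.06]
```

Call:
{"name": "arm_command", "arguments": {
  "moves": [
    [1, -0.95, 0.1, 0, -0.1, 0, 0],
    [1, -0.95, 0.1, 0, 0, 0, 0],
    [1, -0.9, 0.1, 0, 0, 0, 0],
    [1, -0.6, 0.06, 0, 0, 0, 0],
    [1, 0, 0, 0, 0, 0, 0],
    [1, 0, 0, 0, 0, 0, 0]
  ]
}}

```text
time: 15.73
tool_pos: [456.7, -318.4, 286.4]
tcp_rot: [-3.135, 0.002, 1.31]
contact_force: [0.5, 1.6, -1.1]
opening: 21.0
```

```bash
python3 - <<'E'
from look import *
togo([456.8,-333.5,260],1.31);look("w15",(200,480,60,240),2.8)
E
```

```text
t 15.73 pos [ 456.7 -318.4  286.4] rot [-3.135e+00  2.000e-03  1.310e+00] j6 -0.45 F [ 0.5  1.6 -1.1]
rows shift [-0.48  0.14  0.88] turn [-0.05  0.01  0.  ]
```

View pics/w15z.png

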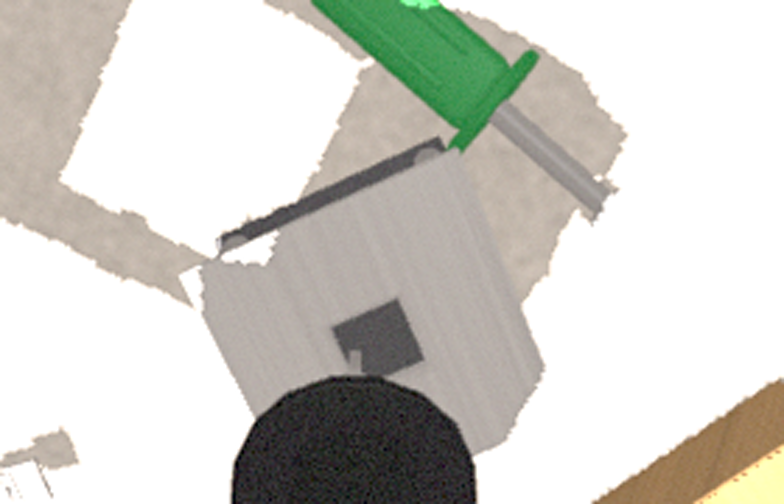

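```bash
python3 - <<'E'
from h import *
p=np.load("w15.npy",allow_pickle=True).item(); s=read_state(); R=Rn.from_euler("xyz",s["tcp_rot"])
f=lambda u,v,z: R.inv().apply(onplane(p,(200+u/2.8-.4-2.7,60+v/2.8-.4),z)-s["tool_pos"]).round(1)
h=f(379,340,80);b=f(355,350,s["tool_pos"][2]-128)
print("hole",h,"blade end",b, "move",h-(b-[9,0,0]), R.apply(h)+s["tool_pos"])
print(s["tool_pos"])
E
```

```text
hole [ -6.5   4.4 206.3] blade end [ 11.3  -3.3 128. ] move [-8.8  7.7 78.3] [ 457.90219299 -325.52444325   80.03039171]
[ 456.73586684 -318.13095528  286.34392984]
```

Call:
{"name": "arm_command", "arguments": {
  "moves": [
    [1, -0.35, 0.24, 0.3, 0, 0, 0],
    [1, 0, 0, 0.5, 0, 0, 0],
    [1, 0, 0, 0.5, 0, 0, 0],
    [1, 0, 0, 0.4, 0, 0, 0],
    [1, 0, 0, 0, 0, 0, 0],
    [1, 0, 0, 0, 0, 0, 0]
  ]
}}

```text
time: 16.28
tool_pos: [462.8, -327.6, 230.9]
tcp_rot: [-3.134, 0.001, 1.316]
contact_force: [0.1, 0.0, 1.0]
opening: 21.4
```

```bash
python3 - <<'E'
from look import *
togo([456.8,-333.5,230],1.31);look("w16",(200,480,60,240),2.8)
E
```

```text
t 16.28 pos [ 462.8 -327.6  230.9] rot [-3.134e+00  1.000e-03  1.316e+00] j6 -0.46 F [0.1 0.  1. ]
rows shift [-0.24 -0.14  0.03] turn [-0.06  0.01  0.05]
```

View pics/w16z.png

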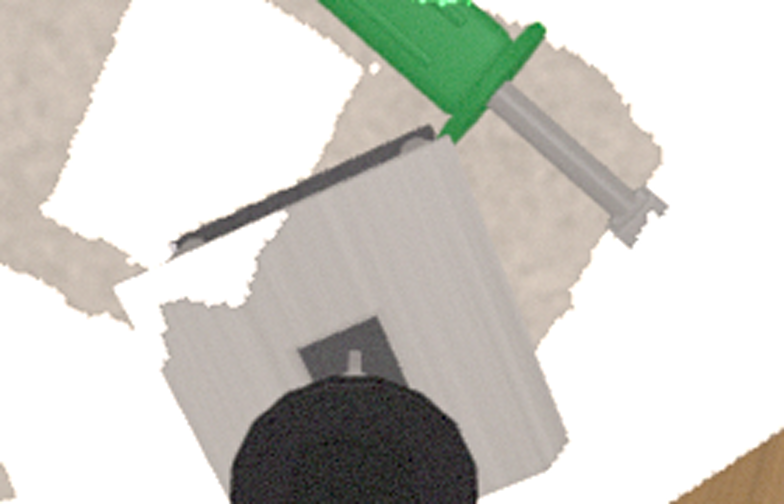

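```bash
python3 - <<'E'
from h import *
p=np.load("w16.npy",allow_pickle=True).item(); s=read_state(); R=Rn.from_euler("xyz",s["tcp_rot"])
f=lambda u,v,z: R.inv().apply(onplane(p,(200+u/2.8-.4-2.7,60+v/2.8-.4),z)-s["tool_pos"]).round(1)
a,c=f(299,350,80),f(376,317,80); e=c-a; n=np.array([-e[1],e[0],0]); n=n if n[0]<0 else -n
b=f(355,352,s["tool_pos"][2]-128)
print(a,c,"side",np.linalg.norm(e)); h=(a+c)/2+n/np.linalg.norm(n)*13; print("hole",h,"blade end",b,"tip",b-[9,0,0],"move",h-b+[9,0,0], R.apply(h)+s["tool_pos"])
E
```

```text
[  5.2 -19.1 151. ] [ 14.8   2.6 150.9] side 23.72888535098099
hole [ -1.8885696   -2.99054064 150.95      ] blade end [ 11.   -3.2 128. ] tip [  2.   -3.2 128. ] move [-3.8885696   0.20945936 22.95      ] [ 458.1935199  -328.39797104   79.97937807]
```

Call:
{"name": "arm_command", "arguments": {
  "moves": [
    [1, -0.14, 0.01, 0.2, 0, 0, 0],
    [1, 0, 0, 0.4, 0, 0, 0],
    [1, 0, 0, 0.4, 0, 0, 0],
    [1, 0, 0, 0, 0, 0, 0]
  ]
}}

```text
time: 16.67
tool_pos: [463.3, -332.9, 201.9]
tcp_rot: [-3.139, 0.003, 1.318]
contact_force: [0.1, 1.3, -1.2]
opening: 21.3
```

```bash
python3 - <<'E'
from look import *
togo([456.8,-333.5,138.3],1.31);look("w17",(200,480,60,240),2.8)
E
```

```text
t 16.67 pos [ 463.3 -332.9  201.9] rot [-3.139e+00  3.000e-03  1.318e+00] j6 -0.47 F [ 0.1  1.3 -1.2]
rows shift [-0.07 -0.2   2.12] turn [-0.03  0.03  0.06]
```

View pics/w17z.png

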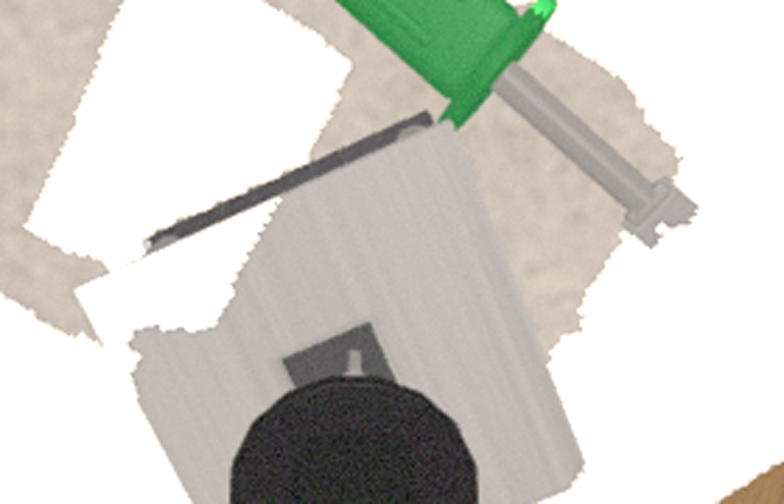

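```bash
python3 - <<'E'
from h import *
p=np.load("w17.npy",allow_pickle=True).item(); s=read_state(); R=Rn.from_euler("xyz",s["tcp_rot"])
f=lambda u,v,z: R.inv().apply(onplane(p,(200+u/2.8-.4-2.7,60+v/2.8-.4),z)-s["tool_pos"]).round(1)
a,c=f(283,357,80),f(371,322,80); e=c-a; n=np.array([-e[1],e[0],0]); n=n if n[0]<0 else -n
b=f(355,352,s["tool_pos"][2]-128)
print(a,c,"side",np.linalg.norm(e)); h=(a+c)/2+n/np.linalg.norm(n)*13; print("hole",h,"tip",b-[9,0,0],"move",h-b+[9,0,0], R.apply(h)+s["tool_pos"])
E
```

```text
[ 11.7 -21.9 123. ] [ 20.7   0.3 122.9] side 23.95516645736364
hole [  4.15238951  -5.91583359 122.95      ] tip [  2.6  -3.8 128. ] move [ 1.55238951 -2.11583359 -5.05      ] [ 458.59329333 -328.00074664   80.00757229]
```

Call:
{"name": "arm_command", "arguments": {
  "moves": [
    [1, 0.05, -0.07, 0.1, 0, 0, 0],
    [1, 0, 0, 0.4, 0, 0, 0],
    [1, 0, 0, 0.4, 0, 0, 0],
    [1, 0, 0, 0.4, 0, 0, 0],
    [1, 0, 0, 0.4, 0, 0, 0],
    [1, 0, 0, 0.15, 0, 0, 0],
    [1, 0, 0, 0, 0, 0, 0]
  ]
}}

```text
time: 17.3
tool_pos: [463.8, -333.3, 150.7]
tcp_rot: [3.135, 0.008, 1.318]
contact_force: [0.1, 0.1, -1.0]
opening: 20.9
```

```bash
python3 - <<'E'
from look import *
togo([456.8,-333.5,138.3],1.31);look("w18",(200,480,60,240),2.8)
E
```

```text
t 17.3 pos [ 463.8 -333.3  150.7] rot [3.135 0.008 1.318] j6 -0.47 F [ 0.1  0.1 -1. ]
rows shift [-0.06 -0.23  0.41] turn [0.05 0.06 0.06]
```

View pics/w18z.png

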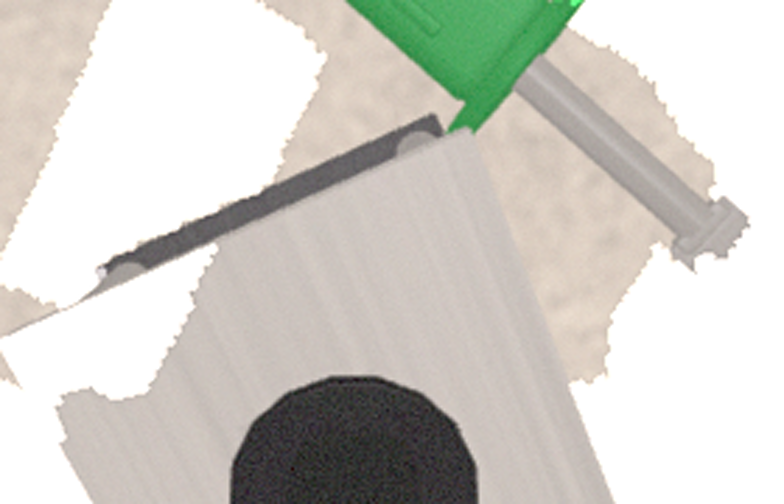

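Call:
{"name": "arm_command", "arguments": {
  "moves": [
    [1, 0, -0.1, 0.1, 0, 0, 0],
    [1, 0, 0, 0.12, 0, 0, 0],
    [1, 0, 0, 0.1, 0, 0, 0],
    [1, 0, 0, 0, 0, 0, 0]
  ]
}}

```text
time: 17.68
tool_pos: [461.6, -333.4, 143.2]
tcp_rot: [3.132, 0.01, 1.318]
contact_force: [0.1, -0.5, -1.5]
opening: 21.1
```

```bash
python3 - <<'E'
from look import *
togo([456.8,-333.5,138.3],1.31);print(read_state()["ft_torque"])
E
```

```text
t 17.68 pos [ 461.6 -333.4  143.2] rot [3.132 0.01  1.318] j6 -0.47 F [ 0.1 -0.5 -1.5]
rows shift [-0.04 -0.16  0.16] turn [0.08 0.08 0.07]
[-0.00947893  0.02736679 -0.01811141]
```

Call:
{"name": "arm_command", "arguments": {
  "moves": [
    [1, 0, -0.05, 0.06, 0.1, 0.1, 0],
    [1, 0, 0, 0.08, 0, 0, 0],
    [1, 0, 0, 0.04, 0, 0, 0],
    [1, 0, 0, 0, 0, 0, 0]
  ]
}}

```text
time: 18.02
tool_pos: [460.6, -333.2, 139.1]
tcp_rot: [-3.14, -0.003, 1.318]
contact_force: [0.2, -0.4, -1.2]
opening: 20.9
```

```bash
python3 - <<'E'
from look import *
togo([456.8,-333.5,138.3],1.31);print(read_state()["ft_torque"])
E
```

```text
t 18.02 pos [ 460.6 -333.2  139.1] rot [-3.140e+00 -3.000e-03  1.318e+00] j6 -0.48 F [ 0.2 -0.4 -1.2]
rows shift [-0.04 -0.12  0.03] turn [-0.02 -0.03  0.07]
[-0.01337568 -0.02416349 -0.01988848]
```

Less than a millimetre to go. I'll touch down, then release.

Call:
{"name": "arm_command", "arguments": {
  "moves": [
    [1, 0, 0, 0.04, 0, 0, 0],
    [1, 0, 0, 0, 0, 0, 0]
  ]
}}

```text
time: 18.18
tool_pos: [460.9, -333.3, 139.2]
tcp_rot: [-3.141, -0.003, 1.318]
contact_force: [-0.7, 0.4, -0.6]
opening: 20.8
```

```bash
python3 - <<'E'
from look import *
togo([456.8,-333.5,138.3],1.31)
E
```

```text
t 18.18 pos [ 460.9 -333.3  139.2] rot [-3.141e+00 -3.000e-03  1.318e+00] j6 -0.48 F [-0.7  0.4 -0.6]
rows shift [-0.04 -0.13  0.03] turn [-0.01 -0.03  0.07]
```

Call:
{"name": "arm_command", "arguments": {
  "moves": [
    [0.2, 0, 0, 0, 0, 0, 0],
    [0.0, 0, 0, 0, 0, 0, 0],
    [-0.2, 0, 0, 0, 0, 0, 0],
    [-0.2, 0, 0, 0, 0, 0, 0],
    [-0.2, 0, 0, 0, 0, 0, 0],
    [-0.2, 0, 0, 0, 0, 0, 0]
  ]
}}

```text
time: 18.68
tool_pos: [461.0, -333.5, 138.7]
tcp_rot: [-3.141, -0.003, 1.318]
contact_force: [-0.2, -0.7, -0.2]
opening: 51.2
```

```bash
python3 - <<'E'
from look import *
togo([456.8,-333.5,138.3],1.31);print(read_state()["opening"]);look("w19",(0,640,0,400),1.2,255.)
E
```

```text
t 18.68 pos [ 461.  -333.5  138.7] rot [-3.141e+00 -3.000e-03  1.318e+00] j6 -0.48 F [-0.2 -0.7 -0.2]
rows shift [-0.03 -0.14  0.01] turn [-0.01 -0.03  0.06]
51.20964099893464
```

View pics/w19z.png

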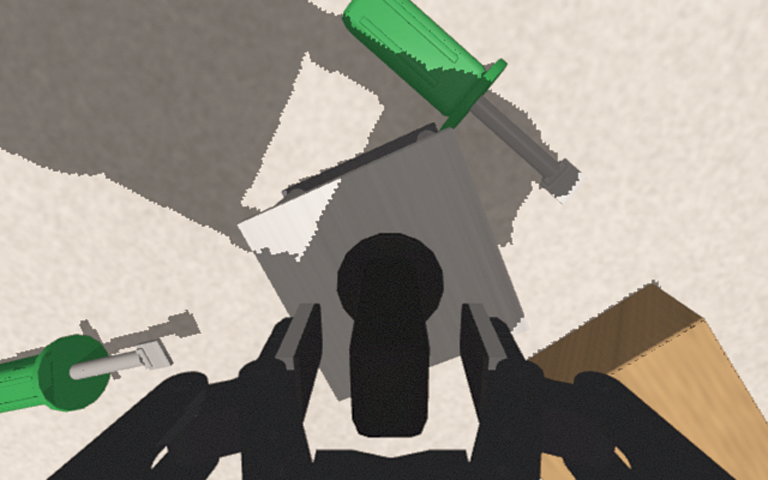

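Released: the driver stands free between the pads, with its collar on the plate at (390,285). I'll lift clear and check.

Call:
{"name": "arm_command", "arguments": {
  "moves": [
    [-0.2, 0, 0, -0.3, 0, 0, 0],
    [-0.2, 0, 0, -0.5, 0, 0, 0],
    [-0.2, 0, 0, -0.8, 0, 0, 0],
    [-0.2, 0, 0, -1, 0, 0, 0],
    [-0.2, 0, 0, -1, 0, 0, 0],
    [-0.2, -0.7, -1, -0.5, 0, 0, 0],
    [-0.2, -0.7, -1, 0, 0, 0, 0],
    [-0.2, -0.7, -1, 0, 0, 0, 0],
    [-0.2, -0.3, -0.5, 0, 0, 0, 0],
    [-0.2, 0, 0, 0, 0, 0, 0],
    [-0.2, 0, 0, 0, 0, 0, 0],
    [-0.2, 0, 0, 0, 0, 0, 0]
  ]
}}

```text
time: 19.73
tool_pos: [337.5, -378.6, 275.1]
tcp_rot: [3.139, 0.001, 1.32]
contact_force: [-0.4, -0.2, 0.7]
opening: 50.9
```

```bash
python3 - <<'E'
from look import *
togo([456.8,-333.5,138.3],1.31);look("w20",(0,640,0,400),1.2,255.)
im=vision.capture("scene"); cv2.imwrite("pics/s2.png",cv2.resize(np.clip((im[80:320,130:490]/255.)**.6*255,0,255).astype(np.uint8)[:,:,::-1],None,fx=2.2,fy=2.2,interpolation=cv2.INTER_CUBIC))
im=vision.capture("top"); cv2.imwrite("pics/t2.png",cv2.resize(np.clip((im[120:270,200:440]/255.)**.6*255,0,255).astype(np.uint8)[:,:,::-1],None,fx=3.3,fy=3.3,interpolation=cv2.INTER_CUBIC))
E
```

```text
t 19.73 pos [ 337.5 -378.6  275.1] rot [3.139e+00 1.000e-03 1.320e+00] j6 -0.71 F [-0.4 -0.2  0.7]
rows shift [2.45 3.47 4.57] turn [0.02 0.01 0.08]
```

View pics/w20z.png

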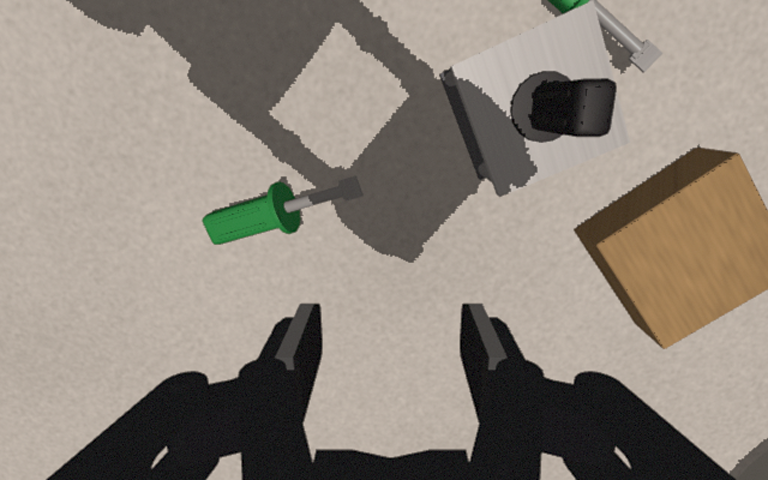

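View pics/s2.png

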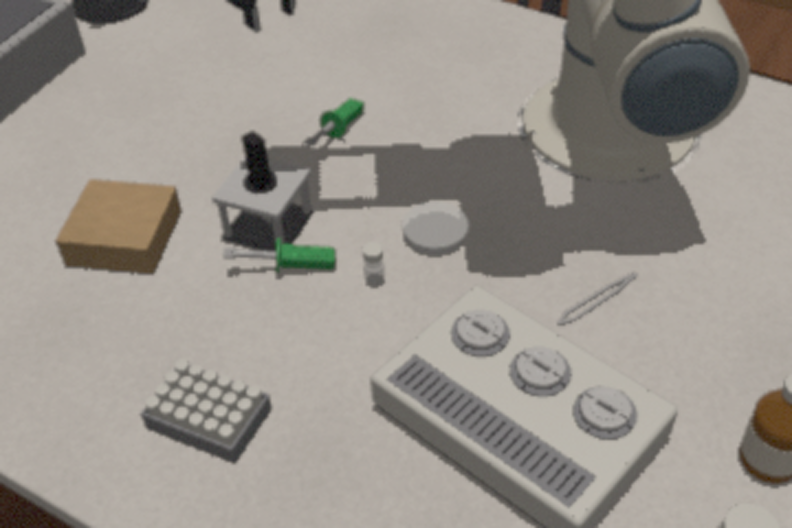

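View pics/t2.png

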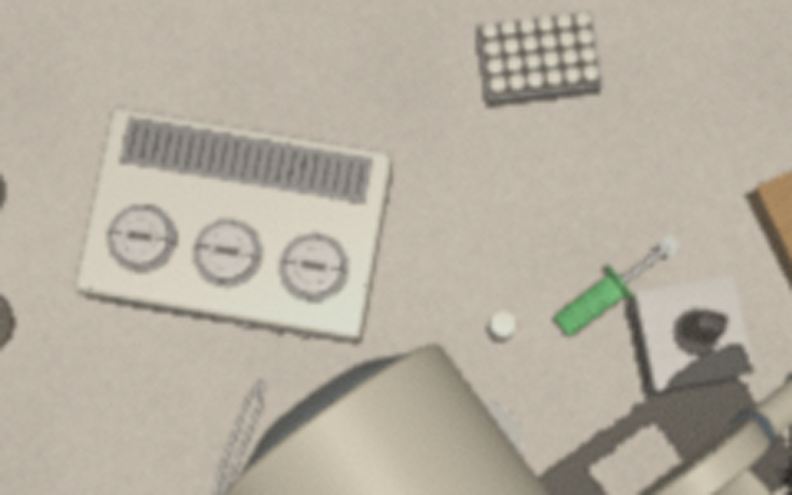

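```bash
python3 - <<'E'
from h import *
p=np.load("w20.npy",allow_pickle=True).item()
f=lambda u,v,z: onplane(p,(u/1.2,v/1.2),z).round(1)
A,B,C,D=[f(*q,80) for q in [(450,71),(594,6),(630,144),(486,193)]]
print(A,B,C,np.linalg.norm(A-B),np.linalg.norm(B-C),"plate ctr",(A+C)/2)
print("collar",f(546,107,85),"left edge",f(511,107,85),"top handle",f(595,106,160))
s=read_state();print(s["time"],s["joint_vel"].round(3))
E
```

```text
[ 400.5 -291.2   80. ] [ 500.9 -275.7   80. ] [ 516.7 -371.8   80. ] 101.58941874033927 97.39019457830447 plate ctr [ 458.6 -331.5   80. ]
collar [ 459.6 -330.7   85. ] left edge [ 436.  -324.7   85. ] top handle [ 459.  -329.6  160. ]
19.8833 [ 0.002  0.003  0.002  0.001 -0.002 -0.002]
```

The collar lies about 1 mm from the plate centre, and the handle's top is directly above it, so the driver is upright. All three slots lie along the row and the arm is clear, so I'm handing in.

```bash
python3 -c "
from plant import hand_in
print(hand_in())"
```

```text
the job is handed in; nothing more can be done
None
```

The middle dial is turned clockwise to its stop, the screwdriver is back in its holder, and I handed the job in at about 19.9 s. I gripped the driver across its flats, set the blade about 6 mm into the slot and turned until the torque rose to 0.14 N m. Then I centred the blade in the slot, lifted out and returned the driver.

**Last checks:**
- **Dials:** all three slots look in line along the row in the last scene and top pictures.
- **Screwdriver:** the collar is about 1 mm from the plate centre, and the handle's top is about 1 mm off the collar centre, so it is upright. It is released, and the arm is clear and at rest.
- **Bystanders:** those in the last pictures look where they were, judged by eye. The white jar was barely in view.

**What disagreed:**
- **Wrist camera:** its pictures were about 3 pixels (2 mm) off sideways, so I lined up the blade with the slot and the hole in the same picture instead.
- **Green look-alikes:** both fell over early on without any contact that I saw. One now lies between the holder and the vial; the vial still stands.

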